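# Charge a grinding jar with its balls and lid it

## Task

Charge the grinding jar for the ball mill: pour all seven steel balls from the glass beaker into the steel jar and stand the empty beaker back upright on the bench. Then lay the lid on the jar, turned so that its notch drops over the brass pin and the lid lies flat and fully down; set it down gently, and do not push the jar or the other things on the bench about.

Things in the scene. Friction and masses are not known exactly. Their poses are not given: they have to be found in the camera images.
- jar: steel grinding jar standing loose on the bench, 2 kg so it stays put: round, 108 mm across its flange (96 mm below it), 70 mm high; bore 72 mm across, inner floor 12 mm above its underside. Origin: centre of the underside, z up. A brass pin stands on the flange at the jar's -x side
- jar_pin (a point): foot of the jar's brass pin, on the flange's top face, 46 mm from the jar's axis along the jar's -x; the pin is 8 mm thick and stands 12 mm above the flange
- jar_mouth (a point): centre of the jar's mouth, at flange height (70 mm above the underside)
- lid: steel lid of the jar, 0.42 kg: disc 108 mm across, 12 mm thick (8 to 20 mm above the underside), over a spigot 66 mm across and 8 mm deep with tapered foot that enters the bore with 3 mm play all round; seated, the disc rests on the flange and the lid's origin is 62 mm above the jar's. Origin: centre of the underside, z up; it lies on its spigot
- lid_grip (a point): middle of the lid's black grip bar, on the lid's axis, 35 mm above its underside; the bar is 64 mm long (along the lid's x), 24 mm wide (y) and reaches from 20 to 50 mm above the underside
- lid_notch (a point): middle of the only notch in the lid's rim, 46 mm from the lid's axis along the lid's -x, on the disc's lower face; 20 mm wide there, cut in to 38 mm from the axis; it must pass over the jar's pin
- beaker: clear glass beaker, 0.09 kg empty, 88 mm high, 69 mm across the outside of its wall at mid height, 73 mm at the rim (up to 75 mm at the lip), 64 mm across inside. Origin: centre of the underside, z up. It stands on the bench and holds the seven balls; the last ones may roll out only when it is tipped about 2 rad
- ball_0: steel grinding ball 1 of seven, 20 mm in diameter, 33 g; origin at its centre
- ball_1: steel grinding ball 2 of seven, 20 mm in diameter, 33 g; origin at its centre
- ball_2: steel grinding ball 3 of seven, 20 mm in diameter, 33 g; origin at its centre
- ball_3: steel grinding ball 4 of seven, 20 mm in diameter, 33 g; origin at its centre
- ball_4: steel grinding ball 5 of seven, 20 mm in diameter, 33 g; origin at its centre
- ball_5: steel grinding ball 6 of seven, 20 mm in diameter, 33 g; origin at its centre
- ball_6: steel grinding ball 7 of seven, 20 mm in diameter, 33 g; origin at its centre
- timer: white and green bench timer, 62 x 62 x 31 mm, loose bystander; origin: centre of the underside
- tape_roll: roll of tape lying flat, 82 mm across, 18 mm high, loose bystander; origin: centre of the underside
- forceps: steel forceps lying on the bench, 135 mm long, loose bystander; origin: centre of the underside
Things that resemble listed ones, but are neither listed nor needed, are in the scene too. Leave any red look-alike of the beaker alone. What is shaped like the jar but red is not meant.

How it is judged:
On the way, in this order (a step that is already met when the one before it is completed fails the run):
1. the beaker is tipped beside or over the jar (angle between beaker's own z axis and vertical above 0.9 rad and height (world z) of beaker above 0.06 m and horizontal distance between beaker and jar below 0.2 m).
2. all seven balls are in the jar and the lid is still off (horizontal distance between each of ball_0, ball_1, ball_2, ball_3, ball_4, ball_5, ball_6 and jar below 0.033 m and z of ball_0 in the frame of jar between 0.01 and 0.06 m and z of ball_1 in the frame of jar between 0.01 and 0.06 m and z of ball_2 in the frame of jar between 0.01 and 0.06 m and z of ball_3 in the frame of jar between 0.01 and 0.06 m and z of ball_4 in the frame of jar between 0.01 and 0.06 m and z of ball_5 in the frame of jar between 0.01 and 0.06 m and z of ball_6 in the frame of jar between 0.01 and 0.06 m and horizontal distance between lid and jar above 0.06 m), for 0.2 s.
3. the lid is fully down on the jar with its notch over the pin (z of lid in the frame of jar between 0.059 and 0.0645 m and horizontal distance between lid and jar below 0.007 m and horizontal distance between lid_notch and jar_pin below 0.012 m and angle between lid's own z axis and vertical below 0.04 rad), for 0.2 s.
At the end, for the whole second after the job is handed in: all seven balls inside the jar; the lid on the jar, centred within 7 mm, its notch within 12 mm of the pin, flat within 0.04 rad and fully down (2.5 mm); the jar upright; the beaker standing upright (0.08 rad) on the bench, at rest (all of step 3 and horizontal distance between each of ball_0, ball_1, ball_2, ball_3, ball_4, ball_5, ball_6 and jar below 0.033 m and z of ball_0 in the frame of jar between 0.01 and 0.06 m and z of ball_1 in the frame of jar between 0.01 and 0.06 m and z of ball_2 in the frame of jar between 0.01 and 0.06 m and z of ball_3 in the frame of jar between 0.01 and 0.06 m and z of ball_4 in the frame of jar between 0.01 and 0.06 m and z of ball_5 in the frame of jar between 0.01 and 0.06 m and z of ball_6 in the frame of jar between 0.01 and 0.06 m and angle between beaker's own z axis and vertical below 0.08 rad and height (world z) of beaker below 0.008 m and linear speed of each of beaker, lid below 0.03 m/s and angle between jar's own z axis and vertical below 0.03 rad); the robot touches nothing.
It fails at once if the jar is pushed along by more than 50 mm or tipped (distance of jar from where it was at the start of the episode above 0.05 m or angle between jar's own z axis and vertical above 0.25 rad).
It fails at once if the lid is dropped or slammed onto the jar (over 150 N, a drop of about 30 mm) (contact force between lid and jar above 150 N).
It fails at once if the timer, the tape roll or the forceps is pushed away by more than 40 mm (distance of any of timer, tape_roll, forceps from where it was at the start of the episode above 0.04 m).
It also fails if it takes over 72 s, if anything falls off the work surface, if the arm or the gripper's body presses on something with over 40 N, if the wrist force passes 120 N, or if a joint passes its speed limit or range.

## Robot

A 6-joint arm with a two-finger parallel gripper is mounted at the origin on a cart in front of the work surface, level with it; the furniture and walls round the work are solid. World frame = base frame: x ahead of the robot, y to its left, z up, the work surface at z = 0. Lengths are in m, angles in rad, forces in N, time in s.
With the tool pointing down it reaches from about 0.375 to 0.9 m from the base axis. Payload 3.1 kg.
Tool frame: the origin (TCP) lies between the finger pads; the fingertips stand robot.finger_overhang ahead of it and the grasp point (between the pads) lies 3 mm ahead of it (robot.finger_overhang is the distance from the TCP to the fingertips, in m); z points along the fingers, y is the line along which they close (so a half turn about z gives the same grasp; the last joint's range is limited). The gripper opens to 87 mm and grips with 3 to 60 N. Pads are 19 mm wide; open, the fingers measure 117 mm over their backs; the gripper's body (75 mm by 190 mm) begins 51 mm behind the grasp point.
Start: joints at [-1.528, 0.527, 1.433, -0, 1.181, -0.178], TCP at [0.137, -0.61, 0.216] pointing down, gripper open.
Joint ranges: [-3.08, 3.08], [-0.75, 2.2], [0.22, 2.44], [-1.43, 4.57], [0, 2.65], [-2.85, 2.85]. Speed limits (rad/s): [2.79, 2.79, 3.14, 3.14, 3.14, 3.14].

## Interface

Orientations are given as a unit quaternion [x, y, z, w].
In Python, from rig import get_obs, vision, hand_in, nets, robot gives the robot as it stands.
- The arm moves only by the tool apply_moves, never from a script. Its argument "series" is a list of rows, each an object with "offset": the shift along the world's x, y, z in cm, a list of three; "rot": the turn, a rotation vector about the world's x, y, z in degrees, a list of three. A call has 1 to 20 rows; each row is the pose to reach, as a shift and turn from the pose commanded when the call began; what a row does not reach only later rows make up. A row lasts 1/10 s, in which the tool goes at most 50 mm and 8.59 degrees, less where a joint would pass 70% of its speed; a pose out of reach is approached as far as the arm can. A call with a gripper value outside its range is refused whole. "hand" is the opening, from 0 (shut) to 1 (fully open), set as the call begins (left out, the last holds). The fingers move at their own pace and stop on an object; "newtons" is the grip in N (left out, the last holds). Time passes only in rows, so rows that repeat a pose let the fingers close. It gives the time, the measured TCP pose, the force, the opening and the grip force at its end, in the units of the state.
- get_obs(): the state, without advancing time (a new reading comes with each control period).
- vision.camera(name): name is "scene" or "top" or "wrist"; returns the picture (420x560x3 uint8, red, green, blue); there is no depth.
- vision.calibration(name): a dict with "K" (3x3 intrinsics, pixels), "R" (3x3) and "t" (3): a world point X has camera coordinates R X + t. Camera axes: x right, y down, z forward; pixel columns grow to the right and rows downward; lengths in m; the calibration is good to about 2 mm. A picture is of the moment at which its call begins: read the wrist's pose just before it. calibration takes no time and is no camera call; for the wrist camera it gives the pose at the moment of the call.
- hand_in(): hands the job in; it is judged then, once.
Trained networks look in the newest picture that a camera, given by its name, has taken for a name from the list of things; names that differ only in an ending like _2 or _b are one class to them, and where a whole thing is asked for, a point or a joint stands for the part that bears it (a point fixed in the world has none). Each returns a list of dicts, best first, with "conf" (0 to 1); they miss things now and then, are a little off and sometimes report something else, mostly with a low value. They report only what shows in the picture. A call takes as long as a camera call. They do not tell look-alikes from the thing itself.
- nets.search_frame(camera, query): "centre" ([x, y, z] in m, in world coordinates, good to about 4 mm: the middle of the surface that is visible of it).
- nets.spot_point(camera, query): "centre" ([x, y, z] in m, in world coordinates, good to about 4 mm: a listed point, or the origin of a listed thing).
The state is a dict: "time": time; "q": joint angles; "joint_velocities": joint speeds; "joint_torque": joint torques, N m; "position": TCP position; "tool_rot": TCP orientation; "ft_force": force on the tool from outside, world axes, zero at the start; "moment": the same for the moment, N m; "grip_width": finger opening in m; "grip_force": force on a finger pad.
Only numpy, scipy, OpenCV 4.12 (cv2) and the standard library are available. Lean on these libraries where they do the work, as an engineer would, in place of code of your own. Each camera call takes 0.05 s, during which the arm holds its last target. There are 200 camera calls.

## Working session

There is one attempt and no reset: what is moved stays moved. The work goes in short steps, Python scripts to look and compute and a tool call to move; the robot and the scene stay as the last step left them, time stands still between calls to the robot, and variables do not carry over. Pictures are saved under pics/ and viewed, at most 10 in all, crops included, and the job is handed in when it is done.

Besides the shell and the picture viewer there is one more tool, called after "Request:" in YAML: its name, and indented under it one key for each argument. apply_moves: Moves the arm, as the interface text tells. Its arguments: {"type":"object","properties":{"series":{"type":"array"},"hand":{"type":"number"},"newtons":{"type":"number"}},"required":["series"]}

```bash
mkdir -p pics; ls
python3 - <<'E'
from rig import get_obs, vision, nets, robot
import cv2,numpy as np
print(robot.finger_overhang, get_obs()['time'])
a=vision.camera('scene');b=vision.camera('top')
cv2.imwrite('pics/s.png',cv2.cvtColor(a,cv2.COLOR_RGB2BGR));cv2.imwrite('pics/t.png',cv2.cvtColor(b,cv2.COLOR_RGB2BGR))
for c in ['top','scene']:
  for q in ['jar','jar_pin','jar_mouth','lid','lid_grip','lid_notch','beaker','timer','tape_roll','forceps']:
    print(c,q,[(np.round(d['centre'],3).tolist(),round(d['conf'],2)) for d in nets.spot_point(c,q)][:3])
o=get_obs();print(o['time'],o['position'],o['tool_rot'],o['grip_width'])
E
```

```text
pics
0.022 0.0
top jar [([0.524, -0.015, -0.006], 0.76), ([0.351, 0.121, -0.006], 0.6), ([0.403, -0.019, -0.0], 0.33)]
top jar_pin [([0.483, -0.036, 0.068], 0.87), ([0.344, 0.086, 0.069], 0.85)]
top jar_mouth [([0.527, -0.014, 0.07], 0.86), ([0.351, 0.125, 0.07], 0.77)]
top lid [([0.535, 0.251, -0.004], 0.92)]
top lid_grip [([0.534, 0.252, 0.038], 0.69), ([0.457, -0.229, 0.0], 0.16)]
top lid_notch [([0.464, -0.224, 0.008], 0.73), ([0.49, 0.251, 0.008], 0.59)]
top beaker [([0.457, -0.227, 0.001], 0.94), ([0.592, -0.217, 0.001], 0.93)]
top timer [([0.705, 0.12, -0.001], 0.82)]
top tape_roll [([0.692, 0.353, 0.002], 0.8)]
top forceps [([0.405, -0.02, -0.003], 0.45)]
scene jar [([0.35, 0.132, -0.003], 0.91), ([0.523, -0.013, -0.001], 0.57)]
scene jar_pin [([0.339, 0.082, 0.066], 0.95), ([0.484, -0.039, 0.066], 0.57)]
scene jar_mouth [([0.52, -0.014, 0.068], 0.79), ([0.35, 0.127, 0.07], 0.57)]
scene lid [([0.54, 0.249, 0.001], 0.88)]
scene lid_grip [([0.537, 0.251, 0.031], 0.83)]
scene lid_notch [([0.493, 0.25, 0.007], 0.61)]
scene beaker [([0.457, -0.23, -0.001], 0.74), ([0.404, -0.019, -0.003], 0.71), ([0.589, -0.217, 0.004], 0.58)]
scene timer [([0.702, 0.121, -0.001], 0.61)]
scene tape_roll [([0.695, 0.35, 0.002], 0.76)]
scene forceps [([0.403, -0.019, -0.004], 0.44), ([0.49, 0.252, 0.006], 0.26)]
1.1 [ 0.13691709 -0.60980062  0.21573102] [ 9.93911056e-01  1.10185355e-01  1.20056286e-05 -1.45028545e-05] 0.08683654637100545
```

View pics/s.png

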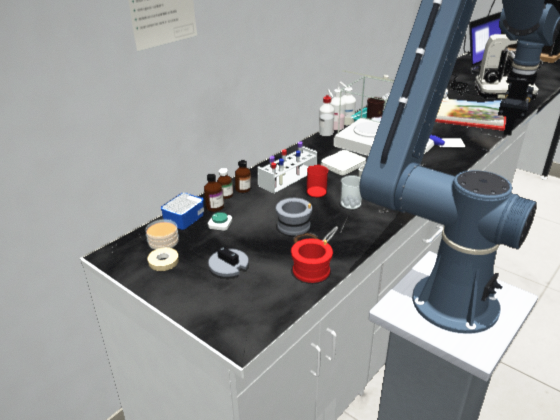

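View pics/t.png

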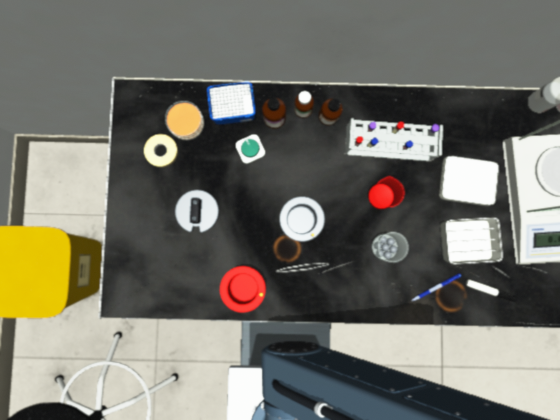

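The scene picture shows the steel jar at (293,212), the glass beaker at (351,190) and the lid at (229,260). The top view puts the steel jar at (301,218) with its pin to the lower right, the glass beaker at (388,247), and the lid at (196,211) with its notch facing down (-x). The red look-alikes are at (385,192) and (243,288).

Request:
apply_moves:
  series:
    - {"offset":[5,0,0],"rot":[0,0,0]}
    - {"offset":[9,-1,2],"rot":[0,8,0]}
    - {"offset":[13,0,4],"rot":[0,16,0]}

```text
time: 1.4
position: [0.2663, -0.6123, 0.2568]
tool_rot: [0.984, 0.106, -0.141, -0.014]
ft_force: [0.3, -1.2, -0.9]
grip_width: 0.0871
grip_force: 0.0
```

Run:
```python
from rig import get_obs
o=get_obs()
for k in ['time','q','position','tool_rot']: print(k,o[k])
```

```text
time 1.4
q [-1.2038788   0.61732544  1.1742173  -0.26773038  1.45581258  0.19655523]
position [ 0.26630451 -0.61225425  0.25684135]
tool_rot [ 0.98418261  0.10641746 -0.14096562 -0.01373343]
```

Request:
apply_moves:
  series:
    - {"offset":[1,4,0],"rot":[0,-8,0]}
    - {"offset":[2,8,0],"rot":[0,-16,0]}
    - {"offset":[3,12,0],"rot":[5,-22,0]}
    - {"offset":[4,15,0],"rot":[10,-28,0]}

```text
time: 1.8
position: [0.3083, -0.4565, 0.2568]
tool_rot: [0.983, 0.123, 0.116, -0.075]
ft_force: [0.1, -0.4, -0.8]
grip_width: 0.0867
grip_force: 0.0
```

```bash
cat > kin.py <<'E'
import numpy as np
from scipy.spatial.transform import Rotation as R
from scipy.optimize import least_squares
LO=np.array([-3.08,-.75,.22,-1.43,0,-2.85]);HI=np.array([3.08,2.2,2.44,4.57,2.65,2.85])
def fk(q,p):
    h,a0,L1,e,L2,d6=p
    r1=R.from_euler('z',q[0]);r2=r1*R.from_euler('y',q[1]);r3=r2*R.from_euler('y',q[2])
    r=r3*R.from_euler('ZYZ',[q[3],q[4],q[5]+np.pi/2])
    x=np.array([0,0,h])+r1.apply([a0,0,0])+r2.apply([0,0,L1])+r3.apply([e,0,L2])+r.apply([0,0,d6])
    return x,r
def ik(x,r,q0,p):
    f=lambda q:np.r_[(fk(q,p)[0]-x)*10,(fk(q,p)[1]*r.inv()).as_rotvec()]
    s=least_squares(f,np.clip(q0,LO+1e-3,HI-1e-3),bounds=(LO,HI))
    return s.x,np.abs(s.fun).max()
def fit(S):
    f=lambda p:np.concatenate([fk(q,p)[0]-x for q,x in S])
    return least_squares(f,[.35,.0,.45,0,.45,.25],x_scale=.1)
E
cat > s.py <<'E'
import json,os,sys
from rig import get_obs
from kin import *
F='samples.json';S=json.load(open(F)) if os.path.exists(F) else []
o=get_obs();S.append([list(o['q']),list(o['position'])]);json.dump(S,open(F,'w'))
print(o['time'],np.round(o['q'],3),np.round(o['position'],4),np.round(R.from_quat(o['tool_rot']).as_matrix(),3).tolist())
s=fit(S);print(np.round(s.x,4),np.abs(s.fun).max(), np.linalg.svd(s.jac)[1].round(2))
print((fk(o['q'],s.x)[1]*R.from_quat(o['tool_rot']).inv()).magnitude())
E
python3 - <<'E'
import json
json.dump([[[-1.528,0.527,1.433,-0,1.181,-0.178],[.13692,-.6098,.21573]],[[-1.2038788,0.61732544,1.1742173,-0.26773038,1.45581258,0.19655523],[0.26630451,-0.61225425,0.25684135]]],open('samples.json','w'))
E
python3 s.py
```

```text
1.8 [-1.325  0.414  1.549  0.257  1.31  -0.085] [ 0.3083 -0.4565  0.2568] [[0.943, 0.258, 0.209], [0.224, -0.959, 0.175], [0.246, -0.118, -0.962]]
[ 0.2278 -0.0208  0.606   0.0948  0.3965  0.2977] 0.11111544776426127 [3.4  2.51 0.33 0.19 0.1  0.03]
2.4258853407195995e-16
```

Request:
apply_moves:
  series:
    - {"offset":[0,2,1],"rot":[5,-6,0]}
    - {"offset":[0,2,2],"rot":[10,-12,0]}
    - {"offset":[0,2,2],"rot":[15,-18,0]}

```text
time: 2.1
position: [0.3073, -0.4405, 0.2782]
tool_rot: [0.935, 0.116, 0.283, -0.179]
ft_force: [0.2, -0.6, -1.1]
grip_width: 0.087
grip_force: 0.0
```

```bash
python3 - <<'E'
s=open('kin.py').read()
s=s.replace("h,a0,L1,e,L2,d6=p","h,a0,L1,e,L2,d6,b,w=p").replace("r1.apply([a0,0,0])","r1.apply([a0,b,0])")
s=s.replace("r.apply([0,0,d6])","(r3*R.from_euler('ZY',[q[3],q[4]])).apply([w,0,d6])").replace(".45,.25]",".45,.25,0,0]")
open('kin.py','w').write(s)
E
python3 s.py
```

```text
2.1 [-1.493  0.485  1.539  0.543  1.557 -0.302] [ 0.3073 -0.4405  0.2782] [[0.813, 0.319, 0.487], [0.116, -0.909, 0.401], [0.57, -0.27, -0.776]]
[ 2.730e-01 -9.000e-04  5.888e-01  1.133e-01  3.925e-01  3.124e-01
  1.109e-01  5.000e-04] 0.00019945404883070506 [3.95 3.45 2.01 0.58 0.24 0.21 0.12 0.04]
6.482947339859429e-16
```

Request:
apply_moves:
  series:
    - {"offset":[0,0,-3],"rot":[5,-6,0]}
    - {"offset":[0,0,-5],"rot":[10,-12,0]}
    - {"offset":[0,0,-8],"rot":[15,-18,0]}

```text
time: 2.4
position: [0.3065, -0.4417, 0.1962]
tool_rot: [0.848, 0.105, 0.437, -0.279]
ft_force: [0.0, -0.1, -0.1]
grip_width: 0.087
grip_force: 0.0
```

```bash
python3 s.py
```

```text
2.4 [-1.6    0.776  1.56   0.735  1.673 -0.55 ] [ 0.3065 -0.4417  0.1962] [[0.595, 0.422, 0.684], [-0.066, -0.822, 0.565], [0.801, -0.381, -0.462]]
[ 2.742e-01 -2.000e-04  5.881e-01  1.139e-01  3.923e-01  3.124e-01
  1.109e-01  4.000e-04] 0.00020024095801693398 [4.36 3.84 2.28 0.81 0.47 0.25 0.18 0.15]
3.0531133177191805e-16
```

```bash
cat > plan.py <<'E'
import json
from kin import *
S=json.load(open('samples.json'));P=fit(S).x;Q0=np.array(S[-1][0])
B=np.array([.457,-.228,.05]);J=np.array([.524,-.0145,0])
def frame(a,e,s):
    a,e=np.radians([a,e]);h=np.array([np.cos(a),np.sin(a),0])
    z=np.cos(e)*h-np.array([0,0,np.sin(e)]);y=s*np.array([-np.sin(a),np.cos(a),0])
    return R.from_matrix(np.c_[np.cross(y,z),y,z]),h
def tcp(g,r): return g-r.apply([0,0,.003])
def pour(b,e,s,sg,th,lipback=.015,lipz=.11,hb=.006,gz=.05):
    r,h=frame(b,e,s);th=np.radians(th);rot=R.from_rotvec(h*sg*th);d=sg*np.cross(h,[0,0,1])
    u=rot.apply([0,0,1]);v=rot.apply(d)
    lip=np.array([J[0],J[1],lipz])-lipback*d-hb*h
    g=lip-u*(.088-gz)-v*.037
    rr=rot*r
    return tcp(g,rr),rr
def seg(q,x0,r0,x1,r1,n=8):
    m=9;dq=0;rv=(r1*r0.inv()).as_rotvec()
    for t in np.linspace(0,1,n+1)[1:]:
        qn,er=ik(x0+t*(x1-x0),R.from_rotvec(rv*t)*r0,q,P)
        if er>1e-3:return None
        m=min(m,(qn-LO).min(),(HI-qn).min(),qn[4]);dq=max(dq,np.abs(qn-q).max());q=qn
    return q,m,dq
E
cat > search.py <<'E'
from plan import *
x0,r0=fk(Q0,P);out=[]
for e in (15,25):
 for a in (10,30,50,70,90):
  for s in (1,-1):
   r,h=frame(a,e,s);g=tcp(B,r);pre=g-.1*h+[0,0,.04]
   A=seg(Q0,x0,r0,pre,r)
   if A is None: continue
   A2=seg(A[0],pre,r,g,r,4)
   if A2 is None: continue
   for b in (0,30,60,90):
    for sg in (1,-1):
     x1,r1=pour(b,e,s,sg,30);up=g+[0,0,.13]
     C=seg(A2[0],g,r,up,r,4)
     if C is None: continue
     D=seg(C[0],up,r,x1,r1,8);qs=[]
     if D is None: continue
     m=min(A[1],A2[1],C[1],D[1]);q=D[0];dq=max(A[2],C[2],D[2]);ok=1
     for th in (50,70,90,105,120):
      x2,r2=pour(b,e,s,sg,th);E=seg(q,x1,r1,x2,r2,3)
      if E is None: ok=0;break
      q=E[0];m=min(m,E[1]);dq=max(dq,E[2]);x1,r1=x2,r2
     if ok: out.append((round(m,2),round(dq,2),e,a,s,b,sg,A2[0].round(2).tolist(),q.round(2).tolist()))
for o in sorted(out,key=lambda o:-o[0])[:14]: print(o)
E
time timeout 570 python3 search.py
```

```text
(np.float64(0.76), np.float64(0.34), 15, 70, 1, 90, -1, [-1.15, 1.12, 1.53, 0.74, 1.67, 1.91], [-0.78, 1.13, 1.63, 1.09, 1.89, -0.17])
(np.float64(0.68), np.float64(0.33), 25, 70, 1, 90, -1, [-1.13, 1.03, 1.58, 0.7, 1.53, 1.94], [-0.82, 1.17, 1.73, 1.19, 1.88, -0.26])
(np.float64(0.68), np.float64(0.34), 25, 90, 1, 90, -1, [-1.01, 1.07, 1.38, 0.51, 1.74, 1.93], [-0.82, 1.17, 1.73, 1.19, 1.88, -0.26])
(np.float64(0.62), np.float64(0.32), 15, 50, 1, 90, -1, [-1.27, 1.1, 1.77, 0.96, 1.46, 1.8], [-0.78, 1.13, 1.63, 1.09, 1.89, -0.17])
(np.float64(0.6), np.float64(0.32), 25, 50, 1, 90, -1, [-1.24, 1.0, 1.82, 0.94, 1.32, 1.86], [-0.82, 1.17, 1.73, 1.19, 1.88, -0.26])
(np.float64(0.55), np.float64(0.34), 15, 90, 1, 90, -1, [-1.02, 1.16, 1.31, 0.56, 1.88, 1.92], [-0.78, 1.13, 1.63, 1.09, 1.89, -0.17])
(np.float64(0.53), np.float64(0.12), 15, 50, -1, 90, 1, [-1.27, 1.1, 1.77, 0.96, 1.46, -1.34], [-0.69, 1.15, 1.45, 0.78, 2.12, 0.89])
(np.float64(0.53), np.float64(0.12), 15, 70, -1, 90, 1, [-1.15, 1.12, 1.53, 0.74, 1.67, -1.23], [-0.69, 1.15, 1.45, 0.78, 2.12, 0.89])
(np.float64(0.53), np.float64(0.12), 15, 90, -1, 90, 1, [-1.02, 1.16, 1.31, 0.56, 1.88, -1.22], [-0.69, 1.15, 1.45, 0.78, 2.12, 0.89])
(np.float64(0.46), np.float64(0.14), 25, 50, -1, 60, 1, [-1.24, 1.0, 1.82, 0.94, 1.32, -1.28], [-0.8, 1.17, 1.7, 0.97, 1.95, 0.71])
(np.float64(0.46), np.float64(0.14), 25, 70, -1, 60, 1, [-1.13, 1.03, 1.58, 0.7, 1.53, -1.2], [-0.8, 1.17, 1.7, 0.97, 1.95, 0.71])
(np.float64(0.46), np.float64(0.14), 25, 90, -1, 60, 1, [-1.01, 1.07, 1.38, 0.51, 1.74, -1.22], [-0.8, 1.17, 1.7, 0.97, 1.95, 0.71])
(np.float64(0.42), np.float64(0.32), 15, 50, 1, 60, -1, [-1.27, 1.1, 1.77, 0.96, 1.46, 1.8], [-0.93, 1.16, 2.02, 1.38, 1.69, -0.55])
(np.float64(0.42), np.float64(0.14), 15, 50, -1, 60, 1, [-1.27, 1.1, 1.77, 0.96, 1.46, -1.34], [-0.87, 1.13, 1.82, 1.03, 1.8, 0.67])
real	1m25.712s
user	1m26.092s
sys	0m0.169s
```

```bash
sed -i 's/for e in (15,25)/for e in (25,)/; s/for a in (10,30,50,70,90)/for a in (30,40)/; s/for s in (1,-1)/for s in (-1,)/; s/for b in (0,30,60,90)/for b in (50,60,75)/;s/for sg in (1,-1)/for sg in (1,)/' search.py; timeout 300 python3 search.py
python3 - <<'E'
from rig import vision, nets
import cv2,numpy as np
a=vision.camera('wrist');cv2.imwrite('pics/w1.png',cv2.cvtColor(a,cv2.COLOR_RGB2BGR))
print([(np.round(d['centre'],3).tolist(),round(d['conf'],2)) for d in nets.spot_point('wrist','beaker')][:3])
E
```

```text
(np.float64(0.48), np.float64(0.13), 25, 40, -1, 75, 1, [-1.28, 1.0, 1.94, 1.09, 1.22, -1.37], [-0.72, 1.18, 1.52, 0.85, 2.1, 0.82])
(np.float64(0.44), np.float64(0.14), 25, 40, -1, 60, 1, [-1.28, 1.0, 1.94, 1.09, 1.22, -1.37], [-0.8, 1.17, 1.7, 0.97, 1.95, 0.71])
(np.float64(0.36), np.float64(0.14), 25, 30, -1, 60, 1, [-1.32, 1.02, 2.06, 1.27, 1.15, -1.51], [-0.8, 1.17, 1.7, 0.97, 1.95, 0.71])
(np.float64(0.36), np.float64(0.13), 25, 30, -1, 75, 1, [-1.32, 1.02, 2.06, 1.27, 1.15, -1.51], [-0.72, 1.18, 1.52, 0.85, 2.1, 0.82])
(np.float64(0.33), np.float64(0.15), 25, 40, -1, 50, 1, [-1.28, 1.0, 1.94, 1.09, 1.22, -1.37], [-0.85, 1.18, 1.82, 1.06, 1.85, 0.61])
(np.float64(0.31), np.float64(0.15), 25, 30, -1, 50, 1, [-1.32, 1.02, 2.06, 1.27, 1.15, -1.51], [-0.85, 1.18, 1.82, 1.06, 1.85, 0.61])
[([0.593, -0.22, -0.001], 0.96), ([0.454, -0.231, -0.002], 0.72)]
```

View pics/w1.png

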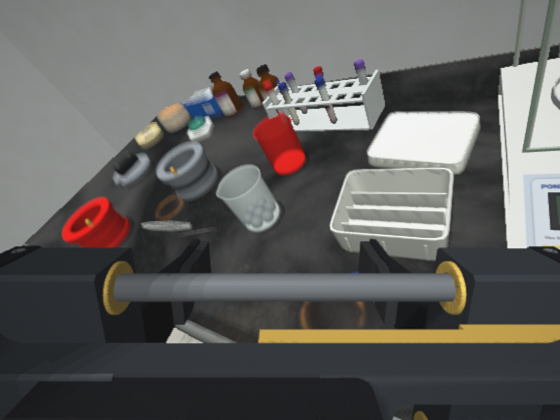

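The wrist view shows the glass beaker at (250,200) with its balls. A low white tray stands at (392,210) and the steel jar at (186,168). I'll approach at about 35° azimuth to stay clear of the tray.

```bash
cat > go.py <<'E'
from plan import *
from rig import get_obs
def rel(x,r):
    o=get_obs();rv=np.degrees((r*R.from_quat(o['tool_rot']).inv()).as_rotvec());dx=(x-o['position'])*100
    n=max(np.linalg.norm(dx)/5,np.linalg.norm(rv)/8.5)
    print('t',o['time'],'off',dx.round(2),'rot',rv.round(2),'rows>=',np.ceil(n))
    return dx,rv
E
python3 - <<'E'
from go import *
B=np.array([.456,-.2295,.05])
r,h=frame(35,25,-1);g=tcp(B,r);rel(g-.1*h+[0,0,.04],r);print(-(-.1*h+[0,0,.04])*100)
E
```

```text
t 2.5 off [ 6.72 14.95 -9.3 ] rot [-18.11 -16.33   6.71] rows>= 4.0
[ 8.19152044  5.73576436 -4.        ]
```

Request:
apply_moves:
  series:
    - {"offset":[1.3,3,-1.9],"rot":[-3.6,-3.3,1.3]}
    - {"offset":[2.7,6,-3.7],"rot":[-7.2,-6.5,2.7]}
    - {"offset":[4,9,-5.6],"rot":[-10.9,-9.8,4]}
    - {"offset":[5.4,12,-7.4],"rot":[-14.5,-13.1,5.4]}
    - {"offset":[6.7,14.9,-9.3],"rot":[-18.1,-16.3,6.7]}
    - {"offset":[6.7,14.9,-9.3],"rot":[-18.1,-16.3,6.7]}
    - {"offset":[6.7,14.9,-9.3],"rot":[-18.1,-16.3,6.7]}

```text
time: 3.2
position: [0.3746, -0.2914, 0.1048]
tool_rot: [0.805, 0.261, 0.511, -0.15]
ft_force: [-0.2, -0.2, -0.8]
grip_width: 0.0871
grip_force: 0.0
```

Run:
```python
from rig import vision, nets
import cv2,numpy as np
a=vision.camera('wrist');cv2.imwrite('pics/w2.png',cv2.cvtColor(a,cv2.COLOR_RGB2BGR))
print([(np.round(d['centre'],3).tolist(),round(d['conf'],2)) for d in nets.spot_point('wrist','beaker')][:3])
from go import *
B=np.array([.456,-.2295,.05])
r,h=frame(35,25,-1);g=tcp(B,r);rel(g-.1*h+[0,0,.04],r)
```

```text
[([0.597, -0.224, 0.0], 0.91), ([0.457, -0.23, -0.005], 0.67)]
t 3.3 off [-0.24  0.48 -1.29] rot [1.7  0.32 0.1 ] rows>= 1.0
```

View pics/w2.png

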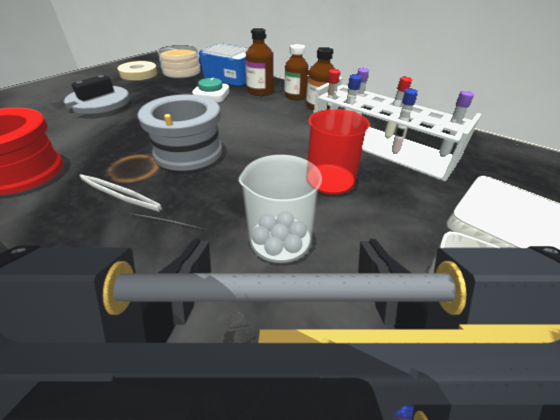

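The beaker is at (281,210), centred between the fingers, so I can go in.

Request:
apply_moves:
  series:
    - {"offset":[-0.2,0.5,-1.3],"rot":[1.7,0.3,0.1]}
    - {"offset":[1.8,1.9,-2.3],"rot":[1.7,0.3,0.1]}
    - {"offset":[3.9,3.4,-3.3],"rot":[1.7,0.3,0.1]}
    - {"offset":[5.5,4.5,-4.1],"rot":[1.7,0.3,0.1]}
    - {"offset":[7,5.5,-4.8],"rot":[1.7,0.3,0.1]}
    - {"offset":[8,6.2,-5.3],"rot":[1.7,0.3,0.1]}
    - {"offset":[8,6.2,-5.3],"rot":[1.7,0.3,0.1]}
    - {"offset":[8,6.2,-5.3],"rot":[1.7,0.3,0.1]}
    - {"offset":[8,6.2,-5.3],"rot":[1.7,0.3,0.1]}

```text
time: 4.2
position: [0.4537, -0.2301, 0.0501]
tool_rot: [0.804, 0.252, 0.514, -0.163]
ft_force: [0.8, 0.2, -0.1]
grip_width: 0.087
grip_force: 0.0
```

Run:
```python
from go import *
B=np.array([.456,-.2295,.05])
r,h=frame(35,25,-1);g=tcp(B,r);rel(g,r)
```

```text
t 4.2 off [ 0.01 -0.09  0.12] rot [-0.31  0.05  0.06] rows>= 1.0
```

Request:
apply_moves:
  hand: 0.7
  newtons: 15
  series:
    - {"offset":[0,0,0],"rot":[0,0,0]}
    - {"offset":[0,0,0],"rot":[0,0,0]}
    - {"offset":[0,0,0],"rot":[0,0,0]}
    - {"offset":[0,0,0],"rot":[0,0,0]}
    - {"offset":[0,0,0],"rot":[0,0,0]}
    - {"offset":[0,0,0],"rot":[0,0,0]}
    - {"offset":[0,0,0],"rot":[0,0,0]}
    - {"offset":[0,0,0],"rot":[0,0,0]}

```text
time: 5.0
position: [0.4545, -0.2301, 0.0502]
tool_rot: [0.804, 0.251, 0.514, -0.163]
ft_force: [1.5, -5.1, 5.0]
grip_width: 0.0681
grip_force: 14.9
```

Request:
apply_moves:
  newtons: 20
  series:
    - {"offset":[0,0,1],"rot":[0,0,0]}
    - {"offset":[0,0,3],"rot":[0,0,0]}
    - {"offset":[0,0,6],"rot":[0,0,0]}
    - {"offset":[0,0,9],"rot":[0,0,0]}
    - {"offset":[0,0,12],"rot":[0,0,0]}
    - {"offset":[0,0,13],"rot":[0,0,0]}
    - {"offset":[0,0,13],"rot":[0,0,0]}
    - {"offset":[0,0,13],"rot":[0,0,0]}

```text
time: 5.8
position: [0.4534, -0.2284, 0.1785]
tool_rot: [0.804, 0.252, 0.512, -0.165]
ft_force: [-0.9, -0.0, -4.1]
grip_width: 0.0675
grip_force: 19.8
```

Run:
```python
from rig import nets,vision
from go import *
vision.camera('wrist')
for c in ['wrist','top']:
  for q in ['jar','jar_mouth','jar_pin']: print(c,q,[(np.round(d['centre'],3).tolist(),round(d['conf'],2)) for d in nets.spot_point(c,q)][:2])
for b in (60,):
  for th in (0,30): rel(*pour(b,25,-1,1,th))
```

```text
wrist jar [([0.524, -0.011, 0.0], 0.84), ([0.52, -0.009, 0.067], 0.69)]
wrist jar_mouth [([0.519, -0.008, 0.069], 0.97)]
wrist jar_pin [([0.48, -0.038, 0.069], 0.88), ([0.694, 0.349, 0.006], 0.17)]
top jar [([0.524, -0.015, -0.006], 0.76), ([0.351, 0.121, -0.006], 0.6)]
top jar_mouth [([0.527, -0.014, 0.07], 0.86), ([0.351, 0.125, 0.07], 0.77)]
top jar_pin [([0.483, -0.036, 0.068], 0.87), ([0.344, 0.086, 0.069], 0.85)]
t 6.15 off [  2.08  23.26 -10.58] rot [-0.47 -0.12 24.99] rows>= 6.0
t 6.15 off [ 0.92 23.93 -8.24] rot [19.96 22.17 24.5 ] rows>= 6.0
```

```bash
cat > plan2.py <<'E'
from plan import *
J=np.array([.523,-.0125,0])
def pour2(b,phi,sg,th,e=25,s=-1,lb=.025,hb=.004,gz=.05,lz=.10):
    r,h=frame(b,e,s);t=np.radians(th);rot=R.from_rotvec(h*sg*t);d=sg*np.cross(h,[0,0,1])
    u=rot.apply([0,0,1]);v=rot.apply(d)
    lip=np.array([J[0],J[1],max(lz,.1+.088*np.cos(t))])-lb*d-hb*h
    g=lip-u*(.088-gz)-v*.037
    rr=R.from_rotvec(u*np.radians(phi)*min(1,th/60))*rot*r
    return tcp(g,rr),rr
bx=np.array([[x,y,z] for x in np.linspace(-.0375,.0375,6) for y in np.linspace(-.095,.095,10) for z in np.linspace(-.048,-.2,6)])
fx=np.array([[x,y,z] for x in (-.012,.012) for y in (-.052,-.04,.04,.052) for z in np.linspace(-.05,.022,6)])
def clear(x,r):
    p=np.r_[r.apply(bx),r.apply(fx)]+x
    dr=np.hypot(*(p-J)[:,:2].T)-.054;dz=p[:,2]-.07
    c=np.where((dr>0)&(dz>0),np.hypot(dr,dz),np.maximum(dr,dz))
    return min(c.min(),p[:,2].min())
E
cat > s2.py <<'E'
from plan2 import *
from rig import get_obs
o=get_obs();q0=np.array(o['q']);x0=np.array(o['position']);r0=R.from_quat(o['tool_rot']);out=[]
for b in (30,50,70,90,110):
 for phi in (-60,-40,-20,0,20,40,60):
  for sg in (1,-1):
   c=min(clear(*pour2(b,phi,sg,th)) for th in (60,75,90,105,118))
   if c<.004: continue
   x1,r1=pour2(b,phi,sg,10);x1=x1+[0,0,.02]
   D=seg(q0,x0,r0,x1,r1,6)
   if D is None: continue
   q,m,dq=D
   for th in (40,70,95,118):
    x2,r2=pour2(b,phi,sg,th);E=seg(q,x1,r1,x2,r2,2)
    if E is None: break
    q=E[0];m=min(m,E[1]);dq=max(dq,E[2]);x1,r1=x2,r2
   else: out.append((round(c,3),round(m,2),round(dq,2),b,phi,sg,q.round(2).tolist()))
for o in sorted(out,key=lambda o:-min(o[0]*10,o[1]))[:10]: print(o)
E
timeout 500 python3 s2.py
```

```text
(np.float64(0.028), np.float64(0.45), np.float64(0.46), 90, -60, 1, [-0.37, 0.93, 1.26, 0.17, 2.0, 1.2])
(np.float64(0.028), np.float64(0.5), np.float64(0.39), 110, -60, 1, [-0.26, 0.96, 1.18, -0.06, 2.06, 0.98])
(np.float64(0.028), np.float64(0.25), np.float64(0.6), 70, -60, 1, [-0.48, 0.88, 1.39, 0.38, 1.86, 1.37])
(np.float64(0.016), np.float64(0.35), np.float64(0.43), 70, -40, 1, [-0.6, 0.94, 1.47, 0.56, 1.87, 1.16])
(np.float64(0.016), np.float64(0.45), np.float64(0.36), 90, -40, 1, [-0.48, 1.0, 1.28, 0.36, 2.06, 1.06])
(np.float64(0.016), np.float64(0.45), np.float64(0.31), 110, -40, 1, [-0.36, 1.04, 1.14, 0.13, 2.2, 0.89])
(np.float64(0.016), np.float64(0.1), np.float64(0.54), 50, -40, 1, [-0.71, 0.89, 1.69, 0.76, 1.65, 1.17])
(np.float64(0.007), np.float64(0.16), np.float64(0.36), 50, -20, 1, [-0.81, 1.02, 1.79, 0.92, 1.7, 0.85])
(np.float64(0.007), np.float64(0.4), np.float64(0.32), 70, -20, 1, [-0.7, 1.05, 1.54, 0.73, 1.92, 0.94])
(np.float64(0.007), np.float64(0.46), np.float64(0.29), 90, -20, 1, [-0.57, 1.1, 1.32, 0.54, 2.14, 0.94])
```

```bash
cat > rows.py <<'E'
from plan2 import *
from rig import get_obs
from scipy.spatial.transform import Slerp
import math
def rows(wps,deg=8,mm=40,cur=None):
    o=get_obs();x0,r0=np.array(o['position']),R.from_quat(o['tool_rot']);out=[];x,r=x0,r0
    for X,Rr in wps:
        rv=(Rr*r.inv()).as_rotvec();n=max(1,math.ceil(max(np.degrees(np.linalg.norm(rv))/deg,np.linalg.norm(X-x)*1000/mm)))
        for t in np.arange(1,n+1)/n:
            out.append((((x+t*(X-x))-x0)*100,np.degrees((R.from_rotvec(rv*t)*r*r0.inv()).as_rotvec())))
        x,r=X,Rr
    print('t',o['time'],len(out))
    print(',\n'.join('{"offset":%s,"rot":%s}'%(a.round(1).tolist(),b.round(1).tolist()) for a,b in out))
E
python3 - <<'E'
from rows import *
f=lambda th:pour2(90,-50,1,th)
a=f(10);print(min(clear(*f(t)) for t in range(60,121,10)))
rows([(a[0]+[0,0,.02],a[1]),f(30),f(50),f(65),f(80)],8,42)
E
```

```text
0.021005583497226633
t 6.15 19
{"offset":[0.0, 3.5, -0.0],"rot":[0.6, 1.5, 7.8]},
{"offset":[0.0, 7.0, -0.1],"rot":[1.2, 3.1, 15.5]},
{"offset":[0.0, 10.5, -0.1],"rot":[1.8, 4.6, 23.3]},
{"offset":[0.1, 14.0, -0.1],"rot":[2.4, 6.2, 31.1]},
{"offset":[0.1, 17.5, -0.2],"rot":[3.0, 7.7, 38.8]},
{"offset":[0.1, 20.9, -0.2],"rot":[3.6, 9.2, 46.6]},
{"offset":[-0.1, 21.0, -0.5],"rot":[4.6, 14.3, 42.4]},
{"offset":[-0.3, 21.0, -0.9],"rot":[5.5, 19.3, 38.1]},
{"offset":[-0.5, 21.0, -1.2],"rot":[6.5, 24.3, 33.8]},
{"offset":[-0.7, 21.0, -1.6],"rot":[7.4, 29.2, 29.4]},
{"offset":[-0.8, 21.0, -1.6],"rot":[6.9, 34.4, 25.3]},
{"offset":[-0.8, 21.0, -1.6],"rot":[6.4, 39.5, 21.2]},
{"offset":[-0.8, 21.0, -1.6],"rot":[5.9, 44.6, 17.0]},
{"offset":[-0.9, 21.0, -1.6],"rot":[5.4, 49.7, 12.7]},
{"offset":[-0.8, 21.0, -1.8],"rot":[4.4, 54.8, 10.1]},
{"offset":[-0.7, 21.0, -2.0],"rot":[3.4, 59.9, 7.4]},
{"offset":[-0.6, 21.0, -2.2],"rot":[2.4, 64.9, 4.7]},
{"offset":[-0.2, 21.0, -2.7],"rot":[2.7, 72.4, 4.6]},
{"offset":[0.1, 21.0, -3.2],"rot":[3.1, 79.9, 4.5]}
```

Request:
apply_moves:
  series:
    - {"offset":[0.0,3.5,0.0],"rot":[0.6,1.5,7.8]}
    - {"offset":[0.0,7.0,-0.1],"rot":[1.2,3.1,15.5]}
    - {"offset":[0.0,10.5,-0.1],"rot":[1.8,4.6,23.3]}
    - {"offset":[0.1,14.0,-0.1],"rot":[2.4,6.2,31.1]}
    - {"offset":[0.1,17.5,-0.2],"rot":[3.0,7.7,38.8]}
    - {"offset":[0.1,20.9,-0.2],"rot":[3.6,9.2,46.6]}
    - {"offset":[-0.1,21.0,-0.5],"rot":[4.6,14.3,42.4]}
    - {"offset":[-0.3,21.0,-0.9],"rot":[5.5,19.3,38.1]}
    - {"offset":[-0.5,21.0,-1.2],"rot":[6.5,24.3,33.8]}
    - {"offset":[-0.7,21.0,-1.6],"rot":[7.4,29.2,29.4]}
    - {"offset":[-0.8,21.0,-1.6],"rot":[6.9,34.4,25.3]}
    - {"offset":[-0.8,21.0,-1.6],"rot":[6.4,39.5,21.2]}
    - {"offset":[-0.8,21.0,-1.6],"rot":[5.9,44.6,17.0]}
    - {"offset":[-0.9,21.0,-1.6],"rot":[5.4,49.7,12.7]}
    - {"offset":[-0.8,21.0,-1.8],"rot":[4.4,54.8,10.1]}
    - {"offset":[-0.7,21.0,-2.0],"rot":[3.4,59.9,7.4]}
    - {"offset":[-0.6,21.0,-2.2],"rot":[2.4,64.9,4.7]}
    - {"offset":[-0.6,21.0,-2.2],"rot":[2.4,64.9,4.7]}
    - {"offset":[-0.6,21.0,-2.2],"rot":[2.4,64.9,4.7]}
    - {"offset":[-0.6,21.0,-2.2],"rot":[2.4,64.9,4.7]}

```text
time: 8.15
position: [0.4471, -0.0185, 0.1575]
tool_rot: [0.939, 0.145, 0.0, -0.31]
ft_force: [-0.6, 0.1, -3.5]
grip_width: 0.0672
grip_force: 19.7
```

Run:
```python
from rows import *
from rig import vision
import cv2
a=vision.camera('scene');b=vision.camera('top')
A=cv2.resize(a[150:300,220:420],(800,600))[:,:400] if 0 else cv2.resize(a[160:290,230:403],(400,300))
Bm=cv2.resize(b[160:290,220:393],(400,300))
cv2.imwrite('pics/p1.png',cv2.cvtColor(np.hstack([A,Bm]),cv2.COLOR_RGB2BGR))
f=lambda th:pour2(90,-50,1,th)
rows([f(t) for t in (65,73,80,84,88,90,92,94,96,98,100,103,106,109,112,115,118)],8,42)
```

```text
t 8.25 17
{"offset":[0.1, 0.1, -0.0],"rot":[-0.0, 0.0, -0.0]},
{"offset":[0.4, 0.1, -0.5],"rot":[-0.0, 8.0, -0.0]},
{"offset":[0.8, 0.1, -1.0],"rot":[-0.0, 15.0, -0.0]},
{"offset":[1.0, 0.1, -1.3],"rot":[-0.0, 19.0, -0.0]},
{"offset":[1.3, 0.1, -1.7],"rot":[-0.0, 23.0, -0.0]},
{"offset":[1.4, 0.1, -1.8],"rot":[-0.0, 25.0, 0.0]},
{"offset":[1.5, 0.1, -1.7],"rot":[-0.0, 27.0, 0.0]},
{"offset":[1.7, 0.1, -1.6],"rot":[-0.0, 29.0, 0.0]},
{"offset":[1.8, 0.1, -1.5],"rot":[-0.0, 31.0, 0.0]},
{"offset":[2.0, 0.1, -1.4],"rot":[-0.0, 33.0, 0.0]},
{"offset":[2.1, 0.1, -1.3],"rot":[-0.0, 35.0, 0.0]},
{"offset":[2.4, 0.1, -1.1],"rot":[-0.0, 38.0, 0.0]},
{"offset":[2.6, 0.1, -1.0],"rot":[-0.0, 41.0, 0.0]},
{"offset":[2.9, 0.1, -0.9],"rot":[-0.0, 44.0, 0.0]},
{"offset":[3.1, 0.1, -0.8],"rot":[-0.0, 47.0, 0.0]},
{"offset":[3.4, 0.1, -0.7],"rot":[-0.0, 50.0, 0.0]},
{"offset":[3.7, 0.1, -0.6],"rot":[-0.0, 53.0, 0.0]}
```

View pics/p1.png

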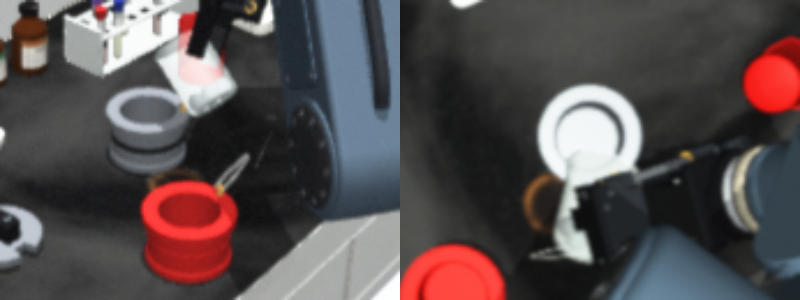

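The tipped beaker's lip sits over the steel jar's mouth, at about (585,165) in the top crop with the jar at (590,140). Now I'll pour slowly.

Request:
apply_moves:
  series:
    - {"offset":[0.4,0.1,-0.5],"rot":[0,8,0]}
    - {"offset":[0.8,0.1,-1.0],"rot":[0,15,0]}
    - {"offset":[1.0,0.1,-1.3],"rot":[0,19,0]}
    - {"offset":[1.2,0.1,-1.5],"rot":[0,21,0]}
    - {"offset":[1.3,0.1,-1.7],"rot":[0,23,0]}
    - {"offset":[1.35,0.1,-1.75],"rot":[0,24,0]}
    - {"offset":[1.4,0.1,-1.8],"rot":[0,25,0]}
    - {"offset":[1.45,0.1,-1.75],"rot":[0,26,0]}
    - {"offset":[1.5,0.1,-1.7],"rot":[0,27,0]}
    - {"offset":[1.6,0.1,-1.65],"rot":[0,28,0]}
    - {"offset":[1.7,0.1,-1.6],"rot":[0,29,0]}
    - {"offset":[1.75,0.1,-1.55],"rot":[0,30,0]}
    - {"offset":[1.8,0.1,-1.5],"rot":[0,31,0]}
    - {"offset":[1.9,0.1,-1.45],"rot":[0,32,0]}
    - {"offset":[2.0,0.1,-1.4],"rot":[0,33,0]}
    - {"offset":[2.05,0.1,-1.35],"rot":[0,34,0]}
    - {"offset":[2.1,0.1,-1.3],"rot":[0,35,0]}
    - {"offset":[2.1,0.1,-1.3],"rot":[0,35,0]}
    - {"offset":[2.1,0.1,-1.3],"rot":[0,35,0]}
    - {"offset":[2.1,0.1,-1.3],"rot":[0,35,0]}

```text
time: 10.25
position: [0.4688, -0.0178, 0.1448]
tool_rot: [0.896, 0.045, -0.282, -0.339]
ft_force: [-0.6, -0.1, -3.6]
grip_width: 0.0658
grip_force: 18.2
```

Run:
```python
from rows import *
from rig import vision,nets
import cv2
b=vision.camera('top')
cv2.imwrite('pics/p2.png',cv2.cvtColor(cv2.resize(b[160:290,220:393],(640,480),interpolation=cv2.INTER_CUBIC),cv2.COLOR_RGB2BGR))
print([(np.round(d['centre'],3).tolist(),round(d['conf'],2)) for d in nets.spot_point('top','ball_0')])
f=lambda th:pour2(90,-50,1,th)
rows([f(t) for t in (100,103,106,109,112,115,118,121)],8,42)
```

```text
[([0.534, 0.253, 0.036], 0.46), ([0.491, 0.252, 0.01], 0.32)]
t 10.35 8
{"offset":[-0.0, -0.0, -0.0],"rot":[0.0, 0.1, -0.1]},
{"offset":[0.2, -0.0, 0.1],"rot":[0.0, 3.1, -0.1]},
{"offset":[0.5, -0.0, 0.3],"rot":[0.0, 6.1, -0.1]},
{"offset":[0.7, -0.0, 0.4],"rot":[0.0, 9.1, -0.1]},
{"offset":[1.0, -0.0, 0.5],"rot":[0.0, 12.1, -0.1]},
{"offset":[1.2, -0.0, 0.6],"rot":[0.0, 15.1, -0.1]},
{"offset":[1.5, -0.0, 0.7],"rot":[-0.0, 18.1, -0.1]},
{"offset":[1.8, -0.0, 0.8],"rot":[-0.0, 21.1, -0.1]}
```

View pics/p2.png

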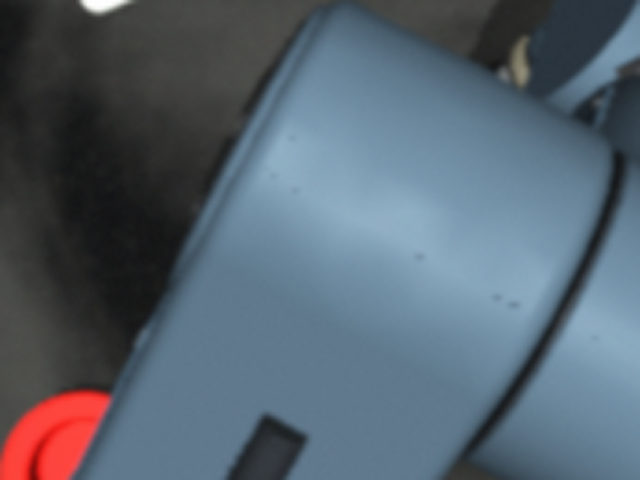

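Run:
```python
from rig import vision
import cv2,numpy as np
a=vision.camera('scene');b=vision.camera('wrist')
A=cv2.resize(a[160:290,230:403],(400,300));b=cv2.resize(b,(400,300))
cv2.imwrite('pics/p3.png',cv2.cvtColor(np.hstack([A,b]),cv2.COLOR_RGB2BGR))
```

```text
(no output)
```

View pics/p3.png

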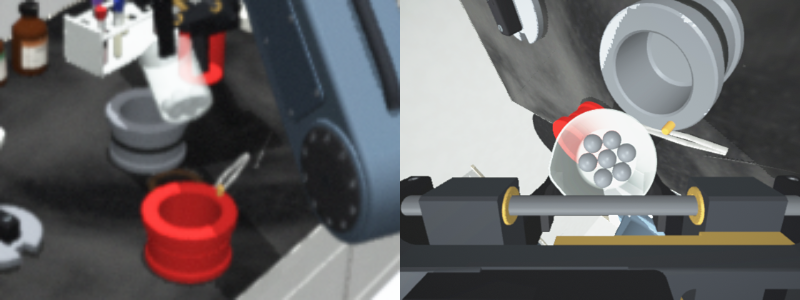

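The beaker has pivoted about the pads' line and hangs with all seven balls still inside: wrist crop mouth at (606,152), balls at (607,158). I'll set it back upright on the bench, regrasp it flatter and harder, and pour with the closing axis kept upright so it can't swing.

```bash
cat > s3.py <<'E'
from plan2 import *
from rig import get_obs,vision
o=get_obs();q0=np.array(o['q']);x0=np.array(o['position']);r0=R.from_quat(o['tool_rot'])
c=vision.calibration('wrist');K,Rc,t=map(np.array,(c['K'],c['R'],c['t']))
pr=lambda X:(lambda p:p[:2]/p[2])(K@(Rc@X+t))
g0=x0+r0.apply([0,0,.003])
for gz in (.04,.05,.06):
 for al in (25,38,50,65):   # angle of beaker axis from -tool z, toward -x tool? test both
  for sx in (1,-1):
   A=np.radians(al);u=r0.apply([sx*np.sin(A),0,-np.cos(A)])
   print(gz,al,sx,'rim',pr(g0+u*(.088-gz)).round(),'balls',pr(g0+u*(.012-gz)).round(),'u',u.round(2))
print('seen rim',[206*1.4,152*1.4],'balls',[207*1.4,158*1.4])
for e,a in ((52,35),(52,50)):
  r,h=frame(a,e,-1);g=tcp(np.array([.456,-.2295,.18]),r)
  print(e,a,seg(q0,x0,r0,g,r,8),seg(seg(q0,x0,r0,g,r,8)[0],g,r,g-[0,0,.13],r,4))
E
python3 s3.py
```

```text
0.04 25 1 rim [282. 245.] balls [283. 249.] u [ 0.84 -0.41  0.35]
0.04 25 -1 rim [282. 321.] balls [283. 217.] u [ 0.13 -0.64  0.75]
0.04 38 1 rim [282. 222.] balls [283. 258.] u [ 0.94 -0.29  0.19]
0.04 38 -1 rim [283. 330.] balls [283. 211.] u [-0.09 -0.63  0.77]
0.04 50 1 rim [282. 203.] balls [283. 266.] u [ 0.99 -0.17  0.03]
0.04 50 -1 rim [283. 332.] balls [283. 207.] u [-0.3  -0.58  0.76]
0.04 65 1 rim [283. 185.] balls [283. 276.] u [ 0.99  0.   -0.17]
0.04 65 -1 rim [283. 330.] balls [283. 203.] u [-0.53 -0.49  0.69]
0.05 25 1 rim [282. 246.] balls [283. 250.] u [ 0.84 -0.41  0.35]
0.05 25 -1 rim [283. 303.] balls [283. 208.] u [ 0.13 -0.64  0.75]
0.05 38 1 rim [282. 229.] balls [283. 261.] u [ 0.94 -0.29  0.19]
0.05 38 -1 rim [283. 310.] balls [283. 199.] u [-0.09 -0.63  0.77]
0.05 50 1 rim [283. 215.] balls [283. 272.] u [ 0.99 -0.17  0.03]
0.05 50 -1 rim [283. 313.] balls [283. 193.] u [-0.3  -0.58  0.76]
0.05 65 1 rim [283. 200.] balls [283. 285.] u [ 0.99  0.   -0.17]
0.05 65 -1 rim [283. 313.] balls [283. 188.] u [-0.53 -0.49  0.69]
0.06 25 1 rim [283. 247.] balls [283
[... 517 characters left out ...]
79999999999998] balls [289.79999999999995, 221.2]
52 35 (array([-1.10242942,  0.46960088,  1.95295016,  0.80599272,  1.00588726,
       -0.68894905]), np.float64(0.4870498426896628), np.float64(0.2989974653359661)) (array([-1.10263107,  0.74863564,  2.01613713,  1.0234889 ,  0.79469062,
       -1.03517934]), np.float64(0.4238628694773596), np.float64(0.09250289954256907))
52 50 (array([-1.07430116,  0.51870433,  1.83035066,  0.67189897,  1.16782698,
       -0.76697041]), np.float64(0.6096493398920408), np.float64(0.26889256937161116)) (array([-1.07444919,  0.76545352,  1.88785546,  0.7881139 ,  0.94000392,
       -1.00006226]), np.float64(0.5521445375152683), np.float64(0.06487908720143032))
```

Run:
```python
from rig import vision
import cv2,numpy as np
a=vision.camera('scene');b=vision.camera('wrist')
A=cv2.resize(a[150:250,270:340],(320,457),interpolation=cv2.INTER_CUBIC);b=cv2.resize(b[110:310,180:400],(480,436),interpolation=cv2.INTER_CUBIC)
o=np.zeros((460,800,3),np.uint8);o[:457,:320]=A;o[:436,320:]=b
cv2.imwrite('pics/p4.png',cv2.cvtColor(o,cv2.COLOR_RGB2BGR))
```

```text
(no output)
```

View pics/p4.png

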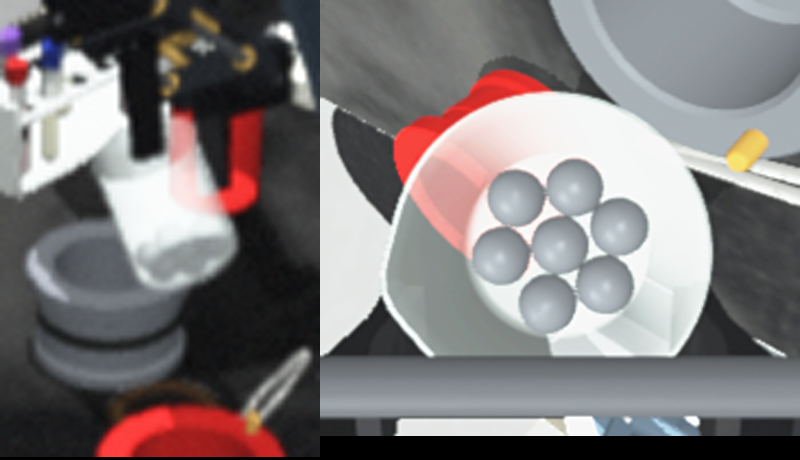

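```bash
cat > fitb.py <<'E'
from plan2 import *
from rig import get_obs,vision
o=get_obs();x0=np.array(o['position']);r0=R.from_quat(o['tool_rot'])
c=vision.calibration('wrist');K,Rc,t=map(np.array,(c['K'],c['R'],c['t']))
def pr(X): p=(K@((Rc@np.atleast_2d(X).T)+t[:,None]));return (p[:2]/p[2]).T
ph=np.linspace(0,2*np.pi,73)
def mod(p):
    al,cx,cz=p  # bottom-centre at tool (cx,0,cz)
    u=np.array([np.sin(al),0,-np.cos(al)]);v=np.array([np.cos(al),0,np.sin(al)])
    b=np.array([cx,0,cz])
    rim=b+u*.088+.0368*(np.cos(ph)[:,None]*v+np.sin(ph)[:,None]*[0,1,0])
    R_=pr(x0+r0.apply(rim));bl=pr(x0+r0.apply([b+u*.013+v*.01,b+u*.013-v*.01]))
    return np.array([R_[:,1].min(),np.ptp(R_[:,0]),bl[:,1].mean(),abs(bl[0,1]-bl[1,1])*1.0]),u,b
obs=np.array([152.,150.,222.,27.])
for a0 in (-60,-30,0,30,60):
    s=least_squares(lambda p:(mod(p)[0]-obs)/[2,2,2,3],[np.radians(a0),0,.03],x_scale=[.1,.01,.01])
    m,u,b=mod(s.x);print(a0,np.degrees(s.x[0]).round(1),s.x[1:].round(4),'cost',s.cost.round(2),m.round(),'u',r0.apply(u).round(2),'bottom',(x0+r0.apply(b)).round(3))
E
python3 fitb.py
```

```text
-60 -162.9 [ 0.0495 -0.0951] cost 118.56 [152. 134. 222.  67.] u [-0.76  0.48 -0.44] bottom [ 0.561 -0.06   0.179]
-30 16.7 [-0.0001  0.0554] cost 0.0 [152. 150. 222.  27.] u [ 0.75 -0.48  0.45] bottom [0.439 0.014 0.111]
0 16.7 [-0.0001  0.0554] cost 0.0 [152. 150. 222.  27.] u [ 0.75 -0.48  0.45] bottom [0.439 0.014 0.111]
30 16.7 [-0.0001  0.0554] cost 0.0 [152. 150. 222.  27.] u [ 0.75 -0.48  0.45] bottom [0.439 0.014 0.111]
60 16.7 [-0.0001  0.0554] cost 0.0 [152. 150. 222.  27.] u [ 0.75 -0.48  0.45] bottom [0.439 0.014 0.111]
```

Run:
```python
from rows import *
o=get_obs();q0=np.array(o['q']);x0=np.array(o['position']);r0=R.from_quat(o['tool_rot'])
r,h=frame(35,73,-1);T=np.array([.456,-.2295,.103])-r.apply([0,0,.055])
m=x0+[-.01,-.02,.03];A=seg(q0,x0,r0,m,r0,2);B_=seg(A[0],m,r0,T,r,10);print(A,B_,seg(B_[0],T,r,T-[0,0,.1],r,4))
rows([(m,r0),(T,r)],6.5,35)
```

```text
(array([-0.50499195,  0.77631308,  1.44547658,  0.25929141,  1.79994172,
        0.90454803]), np.float64(0.8500582750454857), np.float64(0.026253263461042176)) (array([-0.90812541,  0.43855305,  1.88953686,  0.40316683,  0.83935568,
       -0.22337682]), np.float64(0.5504631382167298), np.float64(0.19520742571442629)) (array([-0.90827201,  0.63344991,  1.95692714,  0.53920538,  0.6048777 ,
       -0.40336171]), np.float64(0.48307286225622637), np.float64(0.061267435037647755))
t 10.55 13
{"offset":[-0.5, -1.0, 1.5],"rot":[0.0, 0.0, 0.0]},
{"offset":[-1.0, -2.0, 3.0],"rot":[0.0, 0.0, 0.0]},
{"offset":[-1.1, -3.8, 2.8],"rot":[-2.1, -5.4, 1.8]},
{"offset":[-1.3, -5.7, 2.7],"rot":[-4.2, -10.8, 3.6]},
{"offset":[-1.4, -7.5, 2.5],"rot":[-6.3, -16.3, 5.4]},
{"offset":[-1.6, -9.3, 2.3],"rot":[-8.4, -21.7, 7.2]},
{"offset":[-1.7, -11.1, 2.1],"rot":[-10.5, -27.1, 9.0]},
{"offset":[-1.9, -13.0, 2.0],"rot":[-12.5, -32.5, 10.8]},
{"offset":[-2.0, -14.8, 1.8],"rot":[-14.6, -37.9, 12.6]},
{"offset":[-2.2, -16.6, 1.6],"rot":[-16.7, -43.4, 14.4]},
{"offset":[-2.3, -18.4, 1.4],"rot":[-18.8, -48.8, 16.2]},
{"offset":[-2.5, -20.3, 1.3],"rot":[-20.9, -54.2, 18.0]},
{"offset":[-2.6, -22.1, 1.1],"rot":[-23.0, -59.6, 19.9]}
```

Request:
apply_moves:
  series:
    - {"offset":[-0.5,-1.0,1.5],"rot":[0,0,0]}
    - {"offset":[-1.0,-2.0,3.0],"rot":[0,0,0]}
    - {"offset":[-1.1,-3.8,2.8],"rot":[-2.1,-5.4,1.8]}
    - {"offset":[-1.3,-5.7,2.7],"rot":[-4.2,-10.8,3.6]}
    - {"offset":[-1.4,-7.5,2.5],"rot":[-6.3,-16.3,5.4]}
    - {"offset":[-1.6,-9.3,2.3],"rot":[-8.4,-21.7,7.2]}
    - {"offset":[-1.7,-11.1,2.1],"rot":[-10.5,-27.1,9.0]}
    - {"offset":[-1.9,-13.0,2.0],"rot":[-12.5,-32.5,10.8]}
    - {"offset":[-2.0,-14.8,1.8],"rot":[-14.6,-37.9,12.6]}
    - {"offset":[-2.2,-16.6,1.6],"rot":[-16.7,-43.4,14.4]}
    - {"offset":[-2.3,-18.4,1.4],"rot":[-18.8,-48.8,16.2]}
    - {"offset":[-2.5,-20.3,1.3],"rot":[-20.9,-54.2,18.0]}
    - {"offset":[-2.6,-22.1,1.1],"rot":[-23.0,-59.6,19.9]}
    - {"offset":[-2.6,-22.1,1.1],"rot":[-23.0,-59.6,19.9]}
    - {"offset":[-2.6,-22.1,1.1],"rot":[-23.0,-59.6,19.9]}
    - {"offset":[-2.6,-22.1,1.1],"rot":[-23.0,-59.6,19.9]}

```text
time: 12.15
position: [0.4433, -0.2388, 0.1567]
tool_rot: [0.943, 0.298, 0.141, -0.044]
ft_force: [0.2, 0.7, 0.9]
grip_width: 0.0611
grip_force: 0.0
```

Run:
```python
from rig import vision,nets
import cv2,numpy as np
a=vision.camera('scene');b=vision.camera('wrist')
A=cv2.resize(a[130:250,310:394],(320,457),interpolation=cv2.INTER_CUBIC);b=cv2.resize(b[90:310,160:420],(480,406),interpolation=cv2.INTER_CUBIC)
o=np.zeros((460,800,3),np.uint8);o[:457,:320]=A;o[:406,320:]=b
cv2.imwrite('pics/p5.png',cv2.cvtColor(o,cv2.COLOR_RGB2BGR))
for c in ('scene','wrist','top'):print([(np.round(d['centre'],3).tolist(),round(d['conf'],2)) for d in nets.spot_point(c,'beaker')])
```

```text
[([0.588, -0.218, 0.005], 0.93), ([0.454, 0.031, 0.031], 0.88)]
[([0.597, -0.224, -0.003], 0.64), ([0.456, 0.027, 0.03], 0.61)]
[]
```

View pics/p5.png

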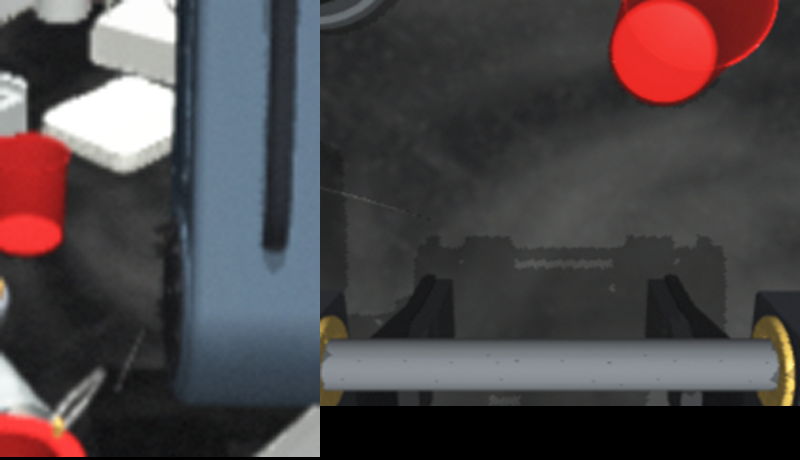

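The gripper is empty: the wrist view shows bare bench and the fingers shut to 61 mm. The beaker slipped out and lies near (0.454, 0.03). I'll back off so the cameras can see it, then locate the beaker and the balls.

Run:
```python
from rows import *
o=get_obs();q0=np.array(o['q']);x0=np.array(o['position']);r0=R.from_quat(o['tool_rot'])
r,h=frame(75,50,-1);T=np.array([.44,-.25,.27])
print(seg(q0,x0,r0,T,r,6));rows([(T,r)],8,40)
```

```text
(array([-1.04174656,  0.50179583,  1.5437675 ,  0.47530087,  1.62267648,
       -0.8851532 ]), np.float64(0.596066257190103), np.float64(0.1494079041416012))
t 12.4 6
{"offset":[-0.1, -0.2, 1.9],"rot":[3.2, -2.2, 6.6]},
{"offset":[-0.1, -0.4, 3.8],"rot":[6.4, -4.5, 13.1]},
{"offset":[-0.2, -0.6, 5.7],"rot":[9.6, -6.7, 19.7]},
{"offset":[-0.2, -0.8, 7.6],"rot":[12.8, -9.0, 26.2]},
{"offset":[-0.3, -1.0, 9.5],"rot":[16.1, -11.2, 32.8]},
{"offset":[-0.3, -1.2, 11.4],"rot":[19.3, -13.5, 39.3]}
```

Request:
apply_moves:
  hand: 1
  series:
    - {"offset":[-0.1,-0.2,1.9],"rot":[3.2,-2.2,6.6]}
    - {"offset":[-0.1,-0.4,3.8],"rot":[6.4,-4.5,13.1]}
    - {"offset":[-0.2,-0.6,5.7],"rot":[9.6,-6.7,19.7]}
    - {"offset":[-0.2,-0.8,7.6],"rot":[12.8,-9.0,26.2]}
    - {"offset":[-0.3,-1.0,9.5],"rot":[16.1,-11.2,32.8]}
    - {"offset":[-0.3,-1.2,11.4],"rot":[19.3,-13.5,39.3]}
    - {"offset":[-0.3,-1.2,11.4],"rot":[19.3,-13.5,39.3]}
    - {"offset":[-0.3,-1.2,11.4],"rot":[19.3,-13.5,39.3]}

```text
time: 13.2
position: [0.4399, -0.2504, 0.2689]
tool_rot: [0.747, 0.57, 0.271, -0.209]
ft_force: [-1.0, 0.8, 0.4]
grip_width: 0.0868
grip_force: 0.0
```

Run:
```python
from rig import vision,nets,get_obs
import cv2,numpy as np
im={c:vision.camera(c) for c in('wrist','top','scene')}
o=np.zeros((600,800,3),np.uint8)
o[:330,:440]=cv2.resize(im['wrist'][60:330],(440,330)) if 0 else cv2.resize(im['wrist'][0:270,:],(440,330))
o[:330,440:]=cv2.resize(im['scene'][190:290,250:359],(360,330),interpolation=cv2.INTER_CUBIC)
o[330:,:]=cv2.resize(im['top'][180:315,120:520],(800,270),interpolation=cv2.INTER_CUBIC)
cv2.imwrite('pics/p6.png',cv2.cvtColor(o,cv2.COLOR_RGB2BGR))
for k in im: cv2.imwrite(f'pics/raw_{k}.png',cv2.cvtColor(im[k],cv2.COLOR_RGB2BGR))
for c in im:
  for q in ('beaker','ball_0','jar','jar_mouth','jar_pin','forceps'):print(c,q,[(np.round(d['centre'],3).tolist(),round(d['conf'],2)) for d in nets.spot_point(c,q)][:9])
print(get_obs()['time'])
```

```text
wrist beaker [([0.451, 0.029, 0.03], 0.61), ([0.598, -0.221, 0.0], 0.61)]
wrist ball_0 []
wrist jar [([0.525, -0.011, -0.002], 0.86), ([0.352, 0.124, 0.001], 0.76)]
wrist jar_mouth [([0.521, -0.008, 0.07], 0.72), ([0.351, 0.125, 0.07], 0.6), ([0.405, -0.018, 0.002], 0.54)]
wrist jar_pin [([0.482, -0.037, 0.068], 0.89), ([0.494, 0.252, 0.013], 0.71), ([0.344, 0.084, 0.069], 0.57)]
wrist forceps [([0.404, -0.017, 0.0], 0.55)]
top beaker [([0.591, -0.218, 0.003], 0.78), ([0.456, 0.03, 0.033], 0.64)]
top ball_0 [([0.484, -0.035, 0.07], 0.38)]
top jar [([0.532, 0.25, 0.034], 0.69), ([0.519, -0.015, -0.007], 0.66), ([0.35, 0.119, -0.008], 0.61)]
top jar_mouth [([0.523, -0.009, 0.07], 0.85), ([0.349, 0.123, 0.072], 0.64)]
top jar_pin [([0.487, -0.035, 0.067], 0.91), ([0.344, 0.083, 0.069], 0.78)]
top forceps [([0.403, -0.02, -0.004], 0.63)]
scene beaker [([0.454, 0.03, 0.03], 0.94), ([0.588, -0.221, 0.005], 0.94), ([0.541, 0.251, -0.0], 0.69)]
scene ball_0 []
scene jar [([0.352, 0.13, -0.002], 0.79), ([0.524, -0.011, 0.004], 0.56)]
scene jar_mouth [([0.522, -0.013, 0.07], 0.86), ([0.348, 0.127, 0.068], 0.61)]
scene jar_pin [([0.338, 0.083, 0.072], 0.96), ([0.486, -0.041, 0.068], 0.83), ([0.521, -0.012, 0.069], 0.23)]
scene forceps [([0.403, -0.019, -0.002], 0.61)]
14.25
```

View pics/p6.png

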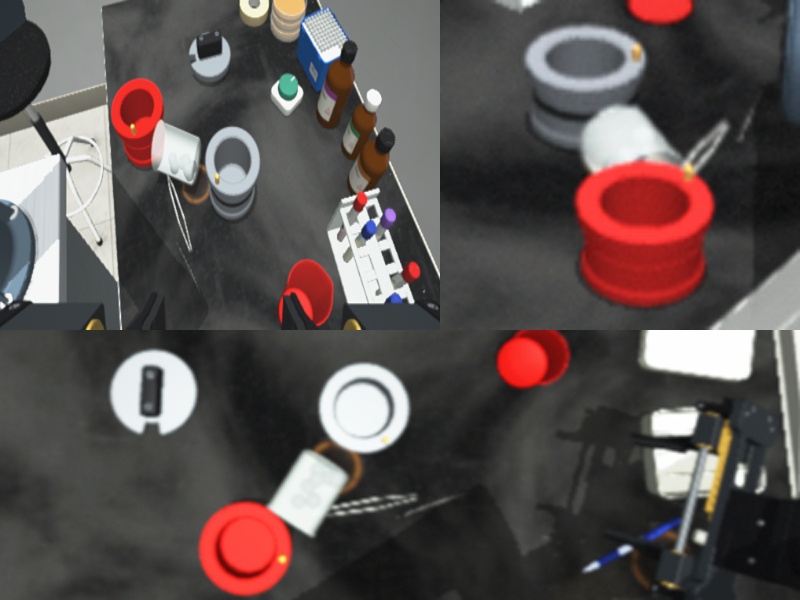

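The beaker lies on its side between the two jars, with the balls still inside it: wrist crop (178,155), top crop (310,495). Its bottom faces the steel jar and its mouth the red jar. I can grasp it from above, lift it mouth-up, and pour with a small tool tilt.

```bash
cat > plan3.py <<'E'
from plan2 import *
Z=np.array([0,0,1.])
def bf(th,be,s):
    t,b=np.radians([th,be]);d=np.array([np.cos(b),np.sin(b),0])
    u=np.sin(t)*d+np.cos(t)*Z;tz=np.cos(t)*d-np.sin(t)*Z;y=s*np.cross(tz,u)
    return R.from_matrix(np.c_[np.cross(y,tz),y,tz]),u,np.cos(t)*d-np.sin(t)*Z,d
def pose(th,be,s,lip=None,g=None,gz=.044,up=.005):
    """up: pads' grasp point lies this far above the beaker axis (back along the tool)"""
    r,u,v,d=bf(th,be,s)
    if g is None: g=lip-u*(.088-gz)-v*.037
    return g-r.apply([0,0,.003+up]),r
def lipat(be,lz=.10,lb=.025): return np.array([J[0],J[1],lz])-lb*np.array([np.cos(np.radians(be)),np.sin(np.radians(be)),0])
E
python3 - <<'E'
from plan3 import *
from rig import nets,vision,get_obs
c=vision.calibration('top');K,Rc,t=map(np.array,(c['K'],c['R'],c['t']))
def ray(px,z):
    d=Rc.T@np.linalg.inv(K)@np.array([*px,1.]);o=-Rc.T@t;return o+d*(z-o[2])/d[2]
cr=np.array([(300,450),(350,480),(312,537),(270,507)]);f=np.c_[120+cr[:,0]/2,180+(cr[:,1]-330)/2]
w=[ray(p,.035) for p in f];bt=(w[0]+w[1])/2;mo=(w[2]+w[3])/2
print('bottom',bt.round(3),'mouth',mo.round(3),'len',np.linalg.norm(mo-bt),'az',np.degrees(np.arctan2(*(mo-bt)[1::-1])))
for cam in('top','scene','wrist'):
  print(cam,[np.round(x['centre'],3).tolist() for x in nets.search_frame(cam,'beaker')])
q0=np.array(get_obs()['q']);x0,r0=fk(q0,P)
be=150;g=np.array([.416,.05,.037])
for s in (1,-1):
  x,r=pose(90,be,s,g=g);hi=x+[0,0,.12]
  A=seg(q0,x0,r0,hi,r,10)
  if A is None: print(s,'no');continue
  A2=seg(A[0],hi,r,x,r,4);print(s,A,A2)
  for b in range(0,360,30):
    x1,r1=pose(75,b,s,lip=lipat(b,.13));q,m=A[0],9
    xa,ra=hi,r
    for (xb,rb,n) in ((x1,r1,8),(*pose(90,b,s,lip=lipat(b)),3),(*pose(120,b,s,lip=lipat(b)),4)):
      D=seg(q,xa,ra,xb,rb,n)
      if D is None: break
      q,m=D[0],min(m,D[1]);xa,ra=xb,rb
    else: print(s,b,round(m,2),q.round(2))
E
```

```text
bottom [0.45  0.031 0.035] mouth [0.379 0.071 0.035] len 0.08176752092055811 az 150.37666177356735
top [[0.595, -0.228, 0.032], [0.42, 0.054, 0.064]]
scene [[0.419, 0.058, 0.062], [0.576, -0.2, 0.061], [0.52, 0.004, 0.056]]
wrist [[0.618, -0.211, 0.053], [0.414, 0.035, 0.059]]
1 (array([-1.48274618e-01,  3.39890326e-01,  1.98303420e+00, -9.27489189e-17,
        8.18668128e-01, -1.19547217e+00]), np.float64(0.4569658001716368), np.float64(0.12035776988770355)) (array([-1.48274618e-01,  6.00336862e-01,  2.08022585e+00, -4.59608642e-12,
        4.61029940e-01, -1.19547217e+00]), np.float64(0.35977414876641634), np.float64(0.09035237599927393))
1 0 0.32 [-0.19  0.66  1.48 -0.1   1.52  1.41]
1 30 0.39 [-0.11  0.64  1.52 -0.3   1.42  1.05]
1 60 0.47 [-0.04  0.6   1.62 -0.49  1.23  0.72]
1 90 0.49 [-0.01  0.54  1.75 -0.66  0.95  0.41]
1 120 0.51 [-0.05  0.48  1.9  -0.81  0.62  0.07]
1 150 0.27 [-0.16  0.44  2.01 -0.75  0.27 -0.51]
1 180 0.22 [-0.31  0.42  2.06  0.76  0.22 -2.59]
-1 (array([-1.48274618e-01,  3.39890326e-01,  1.98303420e+00,  7.99131005e-14,
        8.18668128e-01,  1.94612048e+00]), np.float64(0.3853577392385339), np.float64(0.39626243015643003)) (array([-1.48274618e-01,  6.00336862e-01,  2.08022585e+00, -4.57101701e-12,
        4.61029940e-01,  1.94612048e+00]), np.float64(0.3597741487663799), np.float64(0.09035237599858181))
-1 150 0.22 [-0.16  0.44  2.01 -0.75  0.27  2.63]
-1 180 0.22 [-0.31  0.42  2.06  0.76  0.22  0.55]
-1 210 0.43 [-0.43  0.44  2.01  0.89  0.55 -0.12]
-1 240 0.52 [-0.47  0.49  1.89  0.71  0.87 -0.44]
-1 270 0.51 [-0.45  0.55  1.74  0.52  1.15 -0.73]
-1 300 0.5 [-0.38  0.61  1.6   0.32  1.37 -1.04]
-1 330 0.38 [-0.29  0.65  1.51  0.12  1.5  -1.38]
```

```bash
sed -i 's/^J=.*/J=np.array([.522,-.010,0])/' plan2.py
python3 - <<'E'
from rows import *
from plan3 import *
x,r=pose(90,150,1,g=np.array([.416,.053,.037]))
print(x.round(4));rows([(x+[0,0,.09],r)],8,42)
E
```

```text
[0.416 0.053 0.045]
t 14.4 11
{"offset":[-0.2, 2.8, -1.2],"rot":[-3.6, -1.5, 6.5]},
{"offset":[-0.4, 5.5, -2.5],"rot":[-7.2, -3.0, 13.1]},
{"offset":[-0.7, 8.3, -3.7],"rot":[-10.8, -4.5, 19.6]},
{"offset":[-0.9, 11.0, -4.9],"rot":[-14.4, -6.0, 26.1]},
{"offset":[-1.1, 13.8, -6.1],"rot":[-18.0, -7.5, 32.7]},
{"offset":[-1.3, 16.6, -7.4],"rot":[-21.6, -9.0, 39.2]},
{"offset":[-1.5, 19.3, -8.6],"rot":[-25.3, -10.4, 45.7]},
{"offset":[-1.7, 22.1, -9.8],"rot":[-28.9, -11.9, 52.3]},
{"offset":[-2.0, 24.9, -11.0],"rot":[-32.5, -13.4, 58.8]},
{"offset":[-2.2, 27.6, -12.3],"rot":[-36.1, -14.9, 65.3]},
{"offset":[-2.4, 30.4, -13.5],"rot":[-39.7, -16.4, 71.9]}
```

Request:
apply_moves:
  series:
    - {"offset":[-0.2,2.8,-1.2],"rot":[-3.6,-1.5,6.5]}
    - {"offset":[-0.4,5.5,-2.5],"rot":[-7.2,-3.0,13.1]}
    - {"offset":[-0.7,8.3,-3.7],"rot":[-10.8,-4.5,19.6]}
    - {"offset":[-0.9,11.0,-4.9],"rot":[-14.4,-6.0,26.1]}
    - {"offset":[-1.1,13.8,-6.1],"rot":[-18.0,-7.5,32.7]}
    - {"offset":[-1.3,16.6,-7.4],"rot":[-21.6,-9.0,39.2]}
    - {"offset":[-1.5,19.3,-8.6],"rot":[-25.3,-10.4,45.7]}
    - {"offset":[-1.7,22.1,-9.8],"rot":[-28.9,-11.9,52.3]}
    - {"offset":[-2.0,24.9,-11.0],"rot":[-32.5,-13.4,58.8]}
    - {"offset":[-2.2,27.6,-12.3],"rot":[-36.1,-14.9,65.3]}
    - {"offset":[-2.4,30.4,-13.5],"rot":[-39.7,-16.4,71.9]}
    - {"offset":[-2.4,30.4,-13.5],"rot":[-39.7,-16.4,71.9]}
    - {"offset":[-2.4,30.4,-13.5],"rot":[-39.7,-16.4,71.9]}
    - {"offset":[-2.4,30.4,-13.5],"rot":[-39.7,-16.4,71.9]}

```text
time: 15.8
position: [0.417, 0.0524, 0.1351]
tool_rot: [0.259, 0.966, -0.0, 0.001]
ft_force: [0.6, -0.5, 0.4]
grip_width: 0.087
grip_force: 0.0
```

```bash
cat > wb.py <<'E'
# fit lying beaker axis in wrist view: bright glass mask over dark bench near expected place
from plan3 import *
from rig import vision,get_obs,nets
import cv2
im=vision.camera('wrist');c=vision.calibration('wrist');K,Rc,t=map(np.array,(c['K'],c['R'],c['t']))
cv2.imwrite('pics/raw_w4.png',cv2.cvtColor(im,cv2.COLOR_RGB2BGR))
def pr(X): p=K@(Rc@np.asarray(X)+t);return (p[:2]/p[2]).round()
def ray(px,z):
    d=Rc.T@np.linalg.inv(K)@np.array([*px,1.]);o=-Rc.T@t;return o+d*(z-o[2])/d[2]
print('expect bottom',pr([.453,.030,.035]),'mouth',pr([.377,.075,.035]),'grasp',pr([.416,.053,.037]))
for q in('beaker','forceps'):
  print(q,[(np.round(x['centre'],3).tolist(),round(x['conf'],2)) for x in nets.spot_point('wrist',q)],[(np.round(x['centre'],3).tolist(),round(x['conf'],2)) for x in nets.search_frame('wrist',q)])
hsv=cv2.cvtColor(im,cv2.COLOR_RGB2HSV);m=((hsv[...,1]<45)&(hsv[...,2]>95)).astype(np.uint8)
m=cv2.morphologyEx(m,cv2.MORPH_OPEN,np.ones((3,3)));n,l,st,ce=cv2.connectedComponentsWithStats(m)
for i in np.argsort(-st[1:,4])[:7]+1: print(st[i],ce[i].round(),cv2.minAreaRect(np.argwhere(l==i)[:,::-1].astype(np.float32)))
E
python3 wb.py; python3 -c "
from rows import *
from plan3 import *
x,r=pose(90,150,1,g=np.array([.416,.053,.037]));rows([(x,r)],30,100)"
```

```text
expect bottom [284. 249.] mouth [285. 157.] grasp [286. 206.]
beaker [([0.456, 0.026, 0.029], 0.82)] [([0.415, 0.053, 0.059], 0.91)]
forceps [([0.407, -0.016, 0.0], 0.92)] [([0.404, -0.013, 0.01], 0.63)]
[    0     0   291   194 17727] [68. 86.] ((145.0, 96.5), (193.0, 290.0), 90.0)
[  114   277   342    67 10080] [282. 298.] ((284.91619873046875, 308.5926818847656), (65.90037536621094, 341.1186828613281), 88.51853942871094)
[ 203  155  122  118 7886] [282. 212.] ((279.41949462890625, 211.04820251464844), (111.63433837890625, 118.07150268554688), 34.31509017944336)
[ 466  152   94   96 4666] [507. 201.] ((512.5, 199.5), (95.0, 93.0), 90.0)
[ 377  108   75   86 3239] [414. 153.] ((412.9864196777344, 156.90284729003906), (92.04814147949219, 55.96929931640625), 57.60015869140625)
[551 232   9  10  67] [555. 236.] ((555.0, 236.5), (9.0, 8.0), 90.0)
[225 210  12  12  54] [230. 216.] ((230.50001525878906, 215.50001525878906), (2.82842755317688, 15.556351661682129), 45.0)
t 16.05 1
{"offset":[-0.1, 0.1, -9.0],"rot":[0.0, 0.0, 0.1]}
```

Request:
apply_moves:
  series:
    - {"offset":[0,0.1,-3],"rot":[0,0,0]}
    - {"offset":[0,0.1,-5],"rot":[0,0,0]}
    - {"offset":[0,0.1,-7],"rot":[0,0,0]}
    - {"offset":[0,0.1,-8],"rot":[0,0,0]}
    - {"offset":[0,0.1,-9],"rot":[0,0,0]}
    - {"offset":[0,0.1,-9],"rot":[0,0,0]}
    - {"offset":[0,0.1,-9],"rot":[0,0,0]}

```text
time: 16.75
position: [0.4162, 0.054, 0.045]
tool_rot: [0.259, 0.966, -0.0, 0.0]
ft_force: [-0.0, -0.3, 0.9]
grip_width: 0.0874
grip_force: 0.0
```

Request:
apply_moves:
  hand: 0.6
  newtons: 15
  series:
    - {"offset":[0,0,0],"rot":[0,0,0]}
    - {"offset":[0,0,0],"rot":[0,0,0]}
    - {"offset":[0,0,0],"rot":[0,0,0]}
    - {"offset":[0,0,0],"rot":[0,0,0]}
    - {"offset":[0,0,0],"rot":[0,0,0]}

```text
time: 17.25
position: [0.4162, 0.0543, 0.0449]
tool_rot: [0.259, 0.966, -0.0, 0.0]
ft_force: [0.1, 0.6, 0.4]
grip_width: 0.059
grip_force: 14.5
```

Request:
apply_moves:
  hand: 0.5
  newtons: 50
  series:
    - {"offset":[0,0,0],"rot":[0,0,0]}
    - {"offset":[0,0,0],"rot":[0,0,0]}
    - {"offset":[0,0,0],"rot":[0,0,0]}
    - {"offset":[0,0,0],"rot":[0,0,0]}

```text
time: 17.65
position: [0.4161, 0.0543, 0.0448]
tool_rot: [0.259, 0.966, -0.0, 0.0]
ft_force: [1.0, 1.9, 2.1]
grip_width: 0.0579
grip_force: 48.2
```

Run:
```python
from rig import vision,nets,get_obs
import numpy as np
for c in('scene','top','wrist'):
  vision.camera(c)
  for q in ('beaker','ball_0'):print(c,q,[(np.round(d['centre'],3).tolist(),round(d['conf'],2)) for d in nets.spot_point(c,q)],[(np.round(d['centre'],3).tolist(),round(d['conf'],2)) for d in nets.search_frame(c,q)])
o=get_obs();print(o['time'],o['ft_force'],o['moment'],o['grip_width'],o['grip_force'])
```

```text
scene beaker [([0.453, 0.03, 0.032], 0.86)] [([0.416, 0.059, 0.063], 0.68)]
scene ball_0 [] []
top beaker [([0.588, -0.218, 0.0], 0.59), ([0.457, 0.031, 0.033], 0.55)] [([0.595, -0.226, 0.032], 0.85), ([0.458, 0.047, 0.06], 0.39)]
top ball_0 [] []
wrist beaker [([0.453, 0.029, 0.03], 0.56)] [([0.401, 0.055, 0.063], 0.56)]
wrist ball_0 [([0.405, -0.017, -0.001], 0.63), ([0.403, 0.065, 0.013], 0.57)] [([0.397, 0.069, 0.016], 0.53)]
18.4 [1.49574857 2.09896661 2.21994049] [ 0.70921109 -0.47202492 -0.09583549] 0.057855829113606615 48.1239997339631
```

Request:
apply_moves:
  series:
    - {"offset":[0,0,0.3],"rot":[0,0,0]}
    - {"offset":[0,0,0.6],"rot":[0,0,0]}
    - {"offset":[0,0,1.0],"rot":[0,0,0]}
    - {"offset":[0,0,1.0],"rot":[0,0,0]}
    - {"offset":[0,0,1.0],"rot":[0,0,0]}

```text
time: 18.9
position: [0.4168, 0.054, 0.0551]
tool_rot: [0.259, 0.966, -0.0, 0.001]
ft_force: [3.3, -1.6, -0.9]
grip_width: 0.0579
grip_force: 48.3
```

Run:
```python
from rig import vision,nets,get_obs
from plan3 import *
import cv2
o=get_obs();print(o['ft_force'],o['moment'],o['grip_width'],o['grip_force'],o['position'])
for c in('scene','wrist'):
  im=vision.camera(c);cv2.imwrite(f'pics/raw_{c}5.png',cv2.cvtColor(im,cv2.COLOR_RGB2BGR))
  for q in ('beaker','forceps'):print(c,q,[(np.round(d['centre'],3).tolist(),round(d['conf'],2)) for d in nets.spot_point(c,q)])
c=vision.calibration('wrist');K,Rc,t=map(np.array,(c['K'],c['R'],c['t']))
def pr(X): p=K@(Rc@np.asarray(X)+t);return (p[:2]/p[2]).round()
hsv=cv2.cvtColor(im,cv2.COLOR_RGB2HSV)
r,u,v,d=bf(90,150,1)
g=np.array(o['position'])+[0,0,-.008]
for zz in(0,.01): print('pred mouth top/bot',pr(g+u*.044+[0,0,.0365+zz]),pr(g-u*.044+[0,0,.0345+zz]))
col=hsv[100:285:6,284];print(col.tolist())
```

```text
[ 3.34637045 -1.55572576 -0.8808069 ] [-0.04649054 -0.5719421  -0.09844016] 0.05790615720464794 48.27821596278227 [0.41680292 0.05398183 0.05509178]
scene beaker [([0.455, 0.03, 0.039], 0.83)]
scene forceps [([0.402, -0.02, -0.002], 0.62), ([0.486, -0.036, 0.069], 0.42)]
wrist beaker [([0.457, 0.025, 0.037], 0.89)]
wrist forceps [([0.406, -0.018, -0.002], 0.95), ([0.403, 0.064, 0.023], 0.25)]
pred mouth top/bot [286. 191.] [286. 344.]
pred mouth top/bot [286. 196.] [286. 357.]
[[1, 196, 236], [1, 196, 236], [1, 196, 236], [1, 205, 216], [0, 211, 204], [1, 210, 203], [1, 202, 230], [1, 198, 235], [0, 196, 235], [1, 200, 235], [1, 199, 235], [1, 201, 235], [0, 200, 235], [8, 13, 214], [83, 9, 225], [83, 10, 224], [83, 9, 223], [101, 20, 100], [90, 6, 239], [90, 5, 240], [90, 5, 240], [85, 6, 239], [86, 8, 234], [90, 6, 239], [90, 5, 240], [90, 5, 240], [90, 9, 232], [90, 6, 238], [90, 5, 240], [102, 15, 83], [103, 18, 101]]
```

Request:
apply_moves:
  newtons: 55
  series:
    - {"offset":[0,0,0.3],"rot":[0.6,1,0]}
    - {"offset":[0,0,0.7],"rot":[1.5,2.6,0]}
    - {"offset":[0.1,0.2,1.1],"rot":[3,5.2,0]}
    - {"offset":[0.5,0.6,1.2],"rot":[3,5.2,0]}
    - {"offset":[1.3,1.6,1.2],"rot":[3,5.2,0]}
    - {"offset":[2.1,2.6,1.2],"rot":[3,5.2,0]}
    - {"offset":[2.9,3.6,1.2],"rot":[3,5.2,0]}
    - {"offset":[3.7,4.6,1.2],"rot":[3,5.2,0]}
    - {"offset":[4.5,5.6,1.2],"rot":[3,5.2,0]}
    - {"offset":[5,6.3,1.2],"rot":[3,5.2,0]}
    - {"offset":[5.3,6.6,1.2],"rot":[3,5.2,0]}
    - {"offset":[5.3,6.6,1.2],"rot":[3,5.2,0]}
    - {"offset":[5.3,6.6,1.2],"rot":[3,5.2,0]}

```text
time: 20.5
position: [0.4684, 0.1201, 0.0667]
tool_rot: [0.258, 0.965, 0.013, -0.051]
ft_force: [0.1, 0.2, -3.7]
grip_width: 0.0576
grip_force: 52.8
```

Run:
```python
from rig import vision,nets,get_obs
from plan3 import *
o=get_obs();print(o['time'],o['ft_force'],o['moment'],o['grip_width'],o['position'])
for c in('scene','wrist','top'):
  vision.camera(c)
  for q in ('beaker','forceps','ball_0'):print(c,q,[(np.round(d['centre'],3).tolist(),round(d['conf'],2)) for d in nets.spot_point(c,q)],[(np.round(d['centre'],3).tolist(),round(d['conf'],2)) for d in nets.search_frame(c,q)])
```

```text
20.5 [ 0.09978689  0.1697382  -3.72148601] [-0.03890428 -0.21891963  0.00459135] 0.0575727403340634 [0.46835703 0.1200714  0.06665627]
scene beaker [([0.504, 0.097, 0.045], 0.95), ([0.589, -0.22, 0.007], 0.6)] [([0.456, 0.125, 0.057], 0.92), ([0.572, -0.206, 0.065], 0.56)]
scene forceps [([0.456, 0.133, 0.041], 0.73), ([0.406, -0.018, -0.001], 0.52)] []
scene ball_0 [([0.485, 0.105, 0.052], 0.6), ([0.485, 0.091, 0.038], 0.51), ([0.457, 0.115, 0.038], 0.48), ([0.477, 0.117, 0.033], 0.39), ([0.457, 0.135, 0.04], 0.38)] [([0.451, 0.136, 0.044], 0.45)]
wrist beaker [([0.507, 0.094, 0.045], 0.69)] [([0.454, 0.122, 0.082], 0.98)]
wrist forceps [([0.408, -0.016, -0.002], 0.68), ([0.504, 0.096, 0.046], 0.36)] [([0.4, 0.008, 0.005], 0.76)]
wrist ball_0 [([0.452, 0.131, 0.037], 0.48)] [([0.444, 0.136, 0.038], 0.38)]
top beaker [([0.589, -0.219, 0.002], 0.8)] [([0.592, -0.226, 0.03], 0.88), ([0.451, 0.16, 0.092], 0.62)]
top forceps [([0.403, -0.021, -0.002], 0.61)] [([0.402, -0.015, 0.009], 0.43)]
top ball_0 [] []
```

Request:
apply_moves:
  series:
    - {"offset":[0,0,-0.5],"rot":[-0.5,-0.9,0]}
    - {"offset":[0,0,-1.0],"rot":[-1.5,-2.6,0]}
    - {"offset":[0,0,-1.3],"rot":[-2.5,-4.3,0]}
    - {"offset":[0,0,-1.5],"rot":[-2.8,-4.8,0]}
    - {"offset":[0,0,-1.5],"rot":[-2.8,-4.8,0]}
    - {"offset":[0,0,-1.5],"rot":[-2.8,-4.8,0]}

```text
time: 22.15
position: [0.4694, 0.1202, 0.0518]
tool_rot: [0.259, 0.966, 0.001, -0.004]
ft_force: [-0.0, 0.6, -3.2]
grip_width: 0.0578
grip_force: 52.8
```

Request:
apply_moves:
  series:
    - {"offset":[0,0,-0.2],"rot":[0,0,0]}
    - {"offset":[0,0,-0.4],"rot":[0,0,0]}
    - {"offset":[0,0,-0.4],"rot":[0,0,0]}

```text
time: 22.45
position: [0.469, 0.1201, 0.0475]
tool_rot: [0.259, 0.966, 0.0, -0.004]
ft_force: [-0.1, 0.6, -3.5]
grip_width: 0.0578
grip_force: 52.8
```

Request:
apply_moves:
  series:
    - {"offset":[0,0,-0.2],"rot":[0,0,0]}
    - {"offset":[0,0,-0.3],"rot":[0,0,0]}
    - {"offset":[0,0,-0.3],"rot":[0,0,0]}

```text
time: 22.75
position: [0.4686, 0.1204, 0.0448]
tool_rot: [0.259, 0.966, 0.001, -0.004]
ft_force: [-1.8, 0.6, 1.2]
grip_width: 0.0579
grip_force: 53.0
```

Request:
apply_moves:
  hand: 1
  newtons: 10
  series:
    - {"offset":[0,0,0],"rot":[0.2,0.4,0]}
    - {"offset":[0,0,0],"rot":[0.2,0.4,0]}
    - {"offset":[0,0,0],"rot":[0.2,0.4,0]}
    - {"offset":[0,0,-0.5],"rot":[0.2,0.4,0]}
    - {"offset":[0,0,-1.0],"rot":[0.2,0.4,0]}
    - {"offset":[0,0,-1.4],"rot":[0.2,0.4,0]}
    - {"offset":[0,0,-1.6],"rot":[0.2,0.4,0]}
    - {"offset":[0,0,-1.6],"rot":[0.2,0.4,0]}

```text
time: 23.55
position: [0.4693, 0.1202, 0.0285]
tool_rot: [0.259, 0.966, 0.001, -0.007]
ft_force: [-0.4, 0.1, 0.7]
grip_width: 0.0868
grip_force: 0.0
```

Request:
apply_moves:
  hand: 0.6
  newtons: 15
  series:
    - {"offset":[0,0,0],"rot":[0,0,0]}
    - {"offset":[0,0,0],"rot":[0,0,0]}
    - {"offset":[0,0,0],"rot":[0,0,0]}
    - {"offset":[0,0,0],"rot":[0,0,0]}
    - {"offset":[0,0,0],"rot":[0,0,0]}

```text
time: 24.05
position: [0.4671, 0.1197, 0.0289]
tool_rot: [0.258, 0.966, 0.0, -0.009]
ft_force: [-2.8, -3.5, 4.3]
grip_width: 0.0677
grip_force: 15.0
```

Request:
apply_moves:
  hand: 0.5
  newtons: 50
  series:
    - {"offset":[0,0,0],"rot":[0,0,0]}
    - {"offset":[0,0,0],"rot":[0,0,0]}
    - {"offset":[0,0,0.2],"rot":[0,0,0]}
    - {"offset":[0,0,0.6],"rot":[0.5,0.9,0]}
    - {"offset":[0,0,1.2],"rot":[1.5,2.6,0]}
    - {"offset":[0,0,2.0],"rot":[3,5.2,0]}
    - {"offset":[0,0,3.0],"rot":[4.5,7.8,0]}
    - {"offset":[0,0,4.0],"rot":[6,10.4,0]}
    - {"offset":[0,0,5.0],"rot":[7.5,13,0]}
    - {"offset":[0,0,5.0],"rot":[7.5,13,0]}
    - {"offset":[0,0,5.0],"rot":[7.5,13,0]}

```text
time: 25.15
position: [0.4692, 0.1203, 0.0783]
tool_rot: [0.256, 0.957, 0.035, -0.133]
ft_force: [-0.6, -0.5, -4.0]
grip_width: 0.0665
grip_force: 49.4
```

Run:
```python
from rig import vision,nets
from rows import *
from plan3 import *
o=get_obs();print(o['grip_width'],o['ft_force'])
vision.camera('scene');vision.camera('wrist')
print([[np.round(d['centre'],3).tolist() for d in nets.spot_point(c,'beaker')] for c in ('scene','wrist')])
q0=np.array(o['q']);x0=np.array(o['position']);r0=R.from_quat(o['tool_rot'])
k=dict(gz=.044,up=-.0086)
for be in (70,90,110):
  w1=pose(75,150,1,g=np.array([.467,.10,.145]),**k);w2=pose(75,be,1,lip=lipat(be,.14),**k)
  q,m,xa,ra=q0,9,x0,r0
  for (xb,rb) in (w1,w2,pose(90,be,1,lip=lipat(be,.105),**k),pose(120,be,1,lip=lipat(be,.105),**k)):
    D=seg(q,xa,ra,xb,rb,6)
    if D is None: print('none');break
    q,m=D[0],min(m,D[1]);xa,ra=xb,rb
  print(be,m,q.round(2),[round(clear(*pose(t,be,1,lip=lipat(be,.105),**k)),3) for t in (80,100,120)])
be=90;rows([pose(75,150,1,g=np.array([.467,.10,.145]),**k),pose(75,be,1,lip=lipat(be,.14),**k)],7,35)
```

```text
0.0664516474386816 [-0.62350781 -0.45840475 -3.96799284]
[[[0.506, 0.093, 0.068], [0.59, -0.218, 0.005]], [[0.504, 0.092, 0.066]]]
70 0.6155111369370756 [-0.03  0.59  1.67 -0.56  1.12  0.62] [np.float64(0.042), np.float64(0.052), np.float64(0.06)]
90 0.6715745647500497 [-0.02  0.55  1.76 -0.67  0.93  0.42] [np.float64(0.042), np.float64(0.052), np.float64(0.06)]
110 0.5844388451495637 [-0.04  0.52  1.86 -0.78  0.72  0.2 ] [np.float64(0.042), np.float64(0.052), np.float64(0.06)]
t 25.35 11
{"offset":[-0.1, -1.0, 3.1],"rot":[-0.2, -0.4, -0.0]},
{"offset":[-0.2, -2.0, 6.1],"rot":[-0.4, -0.9, -0.1]},
{"offset":[0.4, -4.1, 6.3],"rot":[-0.4, -0.9, -6.7]},
{"offset":[1.0, -6.1, 6.6],"rot":[-0.5, -0.8, -13.4]},
{"offset":[1.7, -8.2, 6.8],"rot":[-0.5, -0.8, -20.1]},
{"offset":[2.3, -10.3, 7.0],"rot":[-0.6, -0.8, -26.7]},
{"offset":[2.9, -12.3, 7.2],"rot":[-0.6, -0.8, -33.4]},
{"offset":[3.5, -14.4, 7.4],"rot":[-0.7, -0.7, -40.1]},
{"offset":[4.2, -16.5, 7.6],"rot":[-0.7, -0.7, -46.7]},
{"offset":[4.8, -18.6, 7.8],"rot":[-0.8, -0.6, -53.4]},
{"offset":[5.4, -20.6, 8.1],"rot":[-0.8, -0.6, -60.1]}
```

Request:
apply_moves:
  series:
    - {"offset":[-0.1,-0.5,1.5],"rot":[-0.1,-0.2,0]}
    - {"offset":[-0.1,-1.0,3.1],"rot":[-0.2,-0.4,0]}
    - {"offset":[-0.2,-1.6,4.8],"rot":[-0.3,-0.6,0]}
    - {"offset":[-0.2,-2.0,6.1],"rot":[-0.4,-0.9,-0.1]}
    - {"offset":[0.4,-4.1,6.3],"rot":[-0.4,-0.9,-6.7]}
    - {"offset":[1.0,-6.1,6.6],"rot":[-0.5,-0.8,-13.4]}
    - {"offset":[1.7,-8.2,6.8],"rot":[-0.5,-0.8,-20.1]}
    - {"offset":[2.3,-10.3,7.0],"rot":[-0.6,-0.8,-26.7]}
    - {"offset":[2.9,-12.3,7.2],"rot":[-0.6,-0.8,-33.4]}
    - {"offset":[3.5,-14.4,7.4],"rot":[-0.7,-0.7,-40.1]}
    - {"offset":[4.2,-16.5,7.6],"rot":[-0.7,-0.7,-46.7]}
    - {"offset":[4.8,-18.6,7.8],"rot":[-0.8,-0.6,-53.4]}
    - {"offset":[5.2,-20.0,8.0],"rot":[-0.8,-0.6,-58]}
    - {"offset":[5.4,-20.6,8.1],"rot":[-0.8,-0.6,-60.1]}
    - {"offset":[5.4,-20.6,8.1],"rot":[-0.8,-0.6,-60.1]}
    - {"offset":[5.4,-20.6,8.1],"rot":[-0.8,-0.6,-60.1]}

```text
time: 26.95
position: [0.5223, -0.085, 0.1599]
tool_rot: [0.701, 0.701, 0.092, -0.092]
ft_force: [-0.0, 1.1, -2.7]
grip_width: 0.0669
grip_force: 49.4
```

Run:
```python
from rig import vision,nets
from rows import *
from plan3 import *
o=get_obs();print(o['grip_width'],o['ft_force'],o['position'])
for c in('scene','wrist','top'):
  vision.camera(c)
  for q in ('beaker','jar_mouth','jar_pin','ball_0'):print(c,q,[(np.round(d['centre'],3).tolist(),round(d['conf'],2)) for d in nets.spot_point(c,q)])
  print([(np.round(d['centre'],3).tolist(),round(d['conf'],2)) for d in nets.search_frame(c,'beaker')])
k=dict(gz=.044,up=-.0086);be=90
x,r=pose(75,be,1,lip=lipat(be,.14),**k);u=bf(75,be,1)[1]
print('pred bottom',lipat(be,.14)-.088*u-.037*bf(75,be,1)[2],'lip',lipat(be,.14))
rows([pose(t,be,1,lip=lipat(be,lz),**k) for t,lz in ((80,.125),(84,.115),(87,.105),(90,.102),(93,.10),(96,.1),(99,.1),(102,.1),(106,.1),(110,.1),(114,.1),(118,.1),(122,.1))],8,42)
```

```text
0.06686870251436638 [-0.01702927  1.05639458 -2.74427264] [ 0.5223158  -0.08500915  0.15990841]
scene beaker [([0.588, -0.22, 0.004], 0.91), ([0.519, -0.131, 0.151], 0.76), ([0.528, -0.059, 0.154], 0.54)]
scene jar_mouth [([0.521, -0.012, 0.069], 0.89), ([0.35, 0.126, 0.071], 0.74)]
scene jar_pin [([0.338, 0.079, 0.068], 0.88), ([0.483, -0.036, 0.069], 0.87)]
scene ball_0 [([0.522, -0.077, 0.146], 0.48), ([0.526, -0.058, 0.153], 0.42), ([0.693, 0.35, 0.001], 0.37)]
[([0.564, -0.197, 0.039], 0.62)]
wrist beaker [([0.515, -0.135, 0.149], 0.76)]
wrist jar_mouth [([0.52, -0.008, 0.069], 0.88)]
wrist jar_pin [([0.482, -0.039, 0.07], 0.79), ([0.341, 0.084, 0.069], 0.69)]
wrist ball_0 [([0.527, -0.061, 0.152], 0.85)]
[([0.52, -0.076, 0.192], 0.8), ([0.594, -0.189, 0.014], 0.59)]
top beaker [([0.518, -0.13, 0.15], 0.62)]
top jar_mouth [([0.35, 0.123, 0.071], 0.95), ([0.527, -0.013, 0.068], 0.77), ([0.524, -0.013, -0.004], 0.27)]
top jar_pin [([0.342, 0.087, 0.066], 0.76), ([0.484, -0.038, 0.067], 0.58)]
top ball_0 [([0.531, -0.059, 0.156], 0.36)]
[([0.519, -0.06, 0.189], 0.97), ([0.538, 0.247, 0.016], 0.55), ([0.404, -0.018, 0.007], 0.29)]
pred bottom [ 0.522      -0.12957778  0.15296318] lip [ 0.522 -0.035  0.14 ]
t 27.85 13
{"offset":[-0.1, 0.2, -1.1],"rot":[-4.9, 0.0, 0.1]},
{"offset":[-0.1, 0.4, -1.8],"rot":[-8.9, 0.0, 0.1]},
{"offset":[-0.1, 0.5, -2.6],"rot":[-11.9, 0.0, 0.0]},
{"offset":[-0.1, 0.7, -2.6],"rot":[-14.9, 0.0, 0.0]},
{"offset":[-0.1, 0.9, -2.6],"rot":[-17.9, 0.0, 0.0]},
{"offset":[-0.1, 1.0, -2.4],"rot":[-20.9, 0.0, 0.0]},
{"offset":[-0.1, 1.2, -2.2],"rot":[-23.9, 0.0, 0.0]},
{"offset":[-0.1, 1.4, -2.0],"rot":[-26.9, 0.0, 0.0]},
{"offset":[-0.1, 1.7, -1.7],"rot":[-30.9, 0.0, 0.0]},
{"offset":[-0.1, 2.0, -1.5],"rot":[-34.9, 0.0, 0.0]},
{"offset":[-0.1, 2.3, -1.3],"rot":[-38.9, 0.0, 0.0]},
{"offset":[-0.1, 2.7, -1.1],"rot":[-42.9, 0.1, 0.0]},
{"offset":[-0.1, 3.0, -1.0],"rot":[-46.9, 0.1, 0.0]}
```

Request:
apply_moves:
  series:
    - {"offset":[-0.1,0.2,-1.1],"rot":[-4.9,0,0]}
    - {"offset":[-0.1,0.4,-1.8],"rot":[-8.9,0,0]}
    - {"offset":[-0.1,0.5,-2.4],"rot":[-11,0,0]}
    - {"offset":[-0.1,0.5,-2.6],"rot":[-12,0,0]}
    - {"offset":[-0.1,0.6,-2.6],"rot":[-13.5,0,0]}
    - {"offset":[-0.1,0.7,-2.6],"rot":[-15,0,0]}
    - {"offset":[-0.1,0.8,-2.6],"rot":[-16.5,0,0]}
    - {"offset":[-0.1,0.9,-2.6],"rot":[-18,0,0]}
    - {"offset":[-0.1,0.95,-2.5],"rot":[-19.5,0,0]}
    - {"offset":[-0.1,1.0,-2.4],"rot":[-21,0,0]}
    - {"offset":[-0.1,1.1,-2.3],"rot":[-22.5,0,0]}
    - {"offset":[-0.1,1.2,-2.2],"rot":[-24,0,0]}
    - {"offset":[-0.1,1.3,-2.1],"rot":[-25.5,0,0]}
    - {"offset":[-0.1,1.4,-2.0],"rot":[-27,0,0]}
    - {"offset":[-0.1,1.6,-1.8],"rot":[-29,0,0]}
    - {"offset":[-0.1,1.7,-1.7],"rot":[-31,0,0]}
    - {"offset":[-0.1,1.7,-1.7],"rot":[-31,0,0]}
    - {"offset":[-0.1,1.7,-1.7],"rot":[-31,0,0]}

```text
time: 29.65
position: [0.5223, -0.0689, 0.143]
tool_rot: [0.7, 0.7, -0.098, 0.099]
ft_force: [0.0, -0.2, -1.1]
grip_width: 0.0671
grip_force: 49.5
```

Run:
```python
from rig import vision,nets
from rows import *
from plan3 import *
o=get_obs();print(o['grip_width'],o['ft_force'],o['position'])
for c in('scene','wrist'):
  vision.camera(c)
  for q in ('beaker','ball_0'):print(c,q,[(np.round(d['centre'],3).tolist(),round(d['conf'],2)) for d in nets.spot_point(c,q)])
k=dict(gz=.044,up=-.0086);be=90
rows([pose(t,be,1,lip=lipat(be,.1),**k) for t in (106,110,114,118,122,126)],8,42)
```

```text
0.0670961643180714 [ 0.02008105 -0.19333208 -1.06978851] [ 0.52231984 -0.0688728   0.14303291]
scene beaker [([0.588, -0.219, 0.003], 0.81)]
scene ball_0 [([0.522, -0.032, 0.122], 0.57), ([0.404, -0.019, -0.004], 0.55), ([0.524, -0.008, 0.065], 0.39)]
wrist beaker [([0.516, -0.115, 0.156], 0.87), ([0.513, 0.006, 0.04], 0.61), ([0.518, -0.01, 0.071], 0.33)]
wrist ball_0 [([0.518, -0.014, 0.018], 0.97), ([0.545, 0.006, 0.02], 0.84), ([0.496, -0.011, 0.02], 0.74), ([0.501, -0.035, 0.02], 0.71), ([0.54, -0.03, 0.022], 0.7), ([0.514, 0.011, 0.022], 0.7), ([0.515, 0.006, 0.041], 0.63)]
t 29.95 6
{"offset":[-0.0, 0.1, -0.1],"rot":[0.0, 0.1, 0.1]},
{"offset":[-0.0, 0.4, 0.2],"rot":[-4.0, 0.1, 0.1]},
{"offset":[-0.0, 0.7, 0.4],"rot":[-8.0, 0.1, 0.1]},
{"offset":[-0.0, 1.0, 0.5],"rot":[-12.0, 0.1, 0.1]},
{"offset":[-0.0, 1.4, 0.7],"rot":[-16.0, 0.1, 0.1]},
{"offset":[-0.0, 1.7, 0.8],"rot":[-20.0, 0.1, 0.1]}
```

Request:
apply_moves:
  series:
    - {"offset":[0,0.4,0.2],"rot":[-4,0,0]}
    - {"offset":[0,0.7,0.4],"rot":[-8,0,0]}
    - {"offset":[0,1.0,0.5],"rot":[-12,0,0]}
    - {"offset":[0,1.4,0.7],"rot":[-16,0,0]}
    - {"offset":[0,1.7,0.8],"rot":[-20,0,0]}
    - {"offset":[0,1.7,0.8],"rot":[-20,0,0]}
    - {"offset":[0,1.7,0.8],"rot":[-20,0,0]}
    - {"offset":[0,1.7,0.8],"rot":[-20,0,0]}

```text
time: 30.75
position: [0.5221, -0.0524, 0.151]
tool_rot: [0.673, 0.672, -0.218, 0.219]
ft_force: [0.1, 0.0, -1.0]
grip_width: 0.0668
grip_force: 49.5
```

```bash
cat > up.py <<'E'
from rig import vision,nets
from rows import *
from plan3 import *
o=get_obs();print(o['grip_width'],o['ft_force'],o['position'])
for c in('scene','wrist'):
  vision.camera(c)
  for q in ('beaker','ball_0','jar'):print(c,q,[(np.round(d['centre'],3).tolist(),round(d['conf'],2)) for d in nets.spot_point(c,q)])
k=dict(gz=.044,up=-.0086)
q0=np.array(o['q']);x0=np.array(o['position']);r0=R.from_quat(o['tool_rot'])
m1=pose(90,90,1,g=np.array([.50,-.12,.20]),**k)
for be in (40,55,70):
 for loc in ((.456,-.2295),(.44,-.19),(.42,-.25)):
  for th in (25,18,10):
   q,m,xa,ra=q0,9,x0,r0;bt=np.array([*loc,0]);zs=[]
   r,u,v,d=bf(th,be,1)
   # lowest rim point of the foot on the bench: bottom centre height=.033*sin(th)
   g=bt+[0,0,.033*np.sin(np.radians(th))]+u*.044
   w3=pose(th,be,1,g=g,**k);w2=(w3[0]+[0,0,.12],w3[1])
   for (xb,rb) in (m1,w2,w3):
    D=seg(q,xa,ra,xb,rb,8)
    if D is None: break
    q,m=D[0],min(m,D[1]);xa,ra=xb,rb
   else: print(be,loc,th,m.round(2),q.round(2),'tcp',w3[0].round(3),'minz',(r.apply(bx)+w3[0])[:,2].min().round(3))
E
python3 up.py
```

```text
0.06680953454783298 [ 0.12042374  0.01886233 -1.04841868] [ 0.52205013 -0.0523587   0.15099889]
scene beaker [([0.587, -0.222, 0.007], 0.55), ([0.522, -0.012, 0.069], 0.46)]
scene ball_0 []
scene jar [([0.351, 0.132, -0.001], 0.71), ([0.524, -0.013, 0.003], 0.69)]
wrist beaker [([0.519, -0.091, 0.179], 0.69), ([0.594, -0.221, 0.002], 0.68)]
wrist ball_0 [([0.518, -0.015, 0.019], 0.92), ([0.494, -0.011, 0.02], 0.9), ([0.543, -0.029, 0.021], 0.81), ([0.502, -0.034, 0.02], 0.64), ([0.528, 0.012, 0.036], 0.52), ([0.546, 0.005, 0.021], 0.44)]
wrist jar [([0.524, -0.011, -0.002], 0.64)]
40 (0.456, -0.2295) 25 0.47 [-1.23  1.    1.94  1.14  1.21 -1.38] tcp [ 0.474 -0.214  0.051] minz 0.038
40 (0.456, -0.2295) 18 0.48 [-1.27  1.08  1.92  1.13  1.31 -1.43] tcp [ 0.47  -0.217  0.05 ] minz 0.029
40 (0.456, -0.2295) 10 0.49 [-1.3   1.17  1.88  1.13  1.44 -1.48] tcp [ 0.466 -0.221  0.048] minz 0.019
40 (0.44, -0.19) 25 0.37 [-1.24  1.02  2.05  1.17  1.16 -1.49] tcp [ 0.458 -0.175  0.051] minz 0.038
40 (0.44, -0.19) 18 0.37 [-1.28  1.1   2.02  1.16  1.27 -1.55] tcp [ 0.454 -0.178  0.05 ] minz 0.02
[... 1540 characters left out ...]
, -0.2295) 10 0.66 [-1.14  1.17  1.52  0.78  1.72 -1.26] tcp [ 0.46  -0.217  0.048] minz 0.019
70 (0.44, -0.19) 25 0.66 [-1.09  1.01  1.73  0.74  1.42 -1.27] tcp [ 0.448 -0.168  0.051] minz 0.038
70 (0.44, -0.19) 18 0.66 [-1.11  1.08  1.68  0.76  1.53 -1.3 ] tcp [ 0.446 -0.172  0.05 ] minz 0.029
70 (0.44, -0.19) 10 0.66 [-1.14  1.16  1.63  0.77  1.65 -1.33] tcp [ 0.444 -0.178  0.048] minz 0.019
70 (0.42, -0.25) 25 0.66 [-1.17  1.02  1.63  0.67  1.51 -1.24] tcp [ 0.428 -0.228  0.051] minz 0.038
70 (0.42, -0.25) 18 0.66 [-1.19  1.09  1.59  0.69  1.62 -1.26] tcp [ 0.426 -0.232  0.05 ] minz 0.029
70 (0.42, -0.25) 10 0.66 [-1.21  1.17  1.53  0.71  1.73 -1.28] tcp [ 0.424 -0.238  0.048] minz 0.019
```

Run:
```python
from rows import *
from plan3 import *
k=dict(gz=.044,up=-.0086)
o=get_obs();q0=np.array(o['q']);x0=np.array(o['position']);r0=R.from_quat(o['tool_rot'])
m1=pose(100,90,1,g=np.array([.51,-.11,.20]),**k)
r,u,v,d=bf(15,50,1);w3=pose(15,50,1,g=np.array([.44,-.21,.033*np.sin(.262)+.004])+u*.044,**k);w2=(w3[0]+[0,0,.10],w3[1])
q,m,xa,ra=q0,9,x0,r0
for (xb,rb) in (m1,w2,w3):
    D=seg(q,xa,ra,xb,rb,12);q,m=D[0],min(m,D[1]);xa,ra=xb,rb;print(D[1:])
print(w3[0].round(4));rows([m1,w2],8.2,42)
```

```text
(np.float64(0.6700007635612288), np.float64(0.068392152169177))
(np.float64(0.5459685384485096), np.float64(0.15940890572416666))
(np.float64(0.5478263024839427), np.float64(0.01719842176027586))
[ 0.4508 -0.1971  0.0536]
t 31.15 16
{"offset":[-0.3, -1.5, 1.1],"rot":[6.5, 0.0, 0.0]},
{"offset":[-0.6, -2.9, 2.2],"rot":[13.0, 0.0, 0.0]},
{"offset":[-0.9, -4.4, 3.3],"rot":[19.5, 0.1, 0.0]},
{"offset":[-1.2, -5.9, 4.4],"rot":[26.0, 0.1, 0.1]},
{"offset":[-1.7, -6.6, 4.0],"rot":[32.8, -3.0, -2.0]},
{"offset":[-2.2, -7.3, 3.7],"rot":[39.5, -6.1, -4.1]},
{"offset":[-2.7, -8.0, 3.3],"rot":[46.3, -9.2, -6.3]},
{"offset":[-3.2, -8.8, 3.0],"rot":[53.0, -12.3, -8.4]},
{"offset":[-3.7, -9.5, 2.7],"rot":[59.7, -15.5, -10.6]},
{"offset":[-4.2, -10.2, 2.3],"rot":[66.3, -18.7, -12.8]},
{"offset":[-4.6, -10.9, 2.0],"rot":[73.0, -21.9, -15.0]},
{"offset":[-5.1, -11.6, 1.6],"rot":[79.6, -25.1, -17.2]},
{"offset":[-5.6, -12.4, 1.3],"rot":[86.2, -28.4, -19.5]},
{"offset":[-6.1, -13.1, 1.0],"rot":[92.8, -31.8, -21.7]},
{"offset":[-6.6, -13.8, 0.6],"rot":[99.3, -35.1, -24.0]},
{"offset":[-7.1, -14.5, 0.3],"rot":[105.9, -38.5, -26.4]}
```

Request:
apply_moves:
  series:
    - {"offset":[-0.3,-1.5,1.1],"rot":[6.5,0,0]}
    - {"offset":[-0.6,-2.9,2.2],"rot":[13,0,0]}
    - {"offset":[-0.9,-4.4,3.3],"rot":[19.5,0.1,0]}
    - {"offset":[-1.2,-5.9,4.4],"rot":[26,0.1,0.1]}
    - {"offset":[-1.7,-6.6,4.0],"rot":[32.8,-3.0,-2.0]}
    - {"offset":[-2.2,-7.3,3.7],"rot":[39.5,-6.1,-4.1]}
    - {"offset":[-2.7,-8.0,3.3],"rot":[46.3,-9.2,-6.3]}
    - {"offset":[-3.2,-8.8,3.0],"rot":[53,-12.3,-8.4]}
    - {"offset":[-3.7,-9.5,2.7],"rot":[59.7,-15.5,-10.6]}
    - {"offset":[-4.2,-10.2,2.3],"rot":[66.3,-18.7,-12.8]}
    - {"offset":[-4.6,-10.9,2.0],"rot":[73,-21.9,-15]}
    - {"offset":[-5.1,-11.6,1.6],"rot":[79.6,-25.1,-17.2]}
    - {"offset":[-5.6,-12.4,1.3],"rot":[86.2,-28.4,-19.5]}
    - {"offset":[-6.1,-13.1,1.0],"rot":[92.8,-31.8,-21.7]}
    - {"offset":[-6.6,-13.8,0.6],"rot":[99.3,-35.1,-24]}
    - {"offset":[-7.1,-14.5,0.3],"rot":[105.9,-38.5,-26.4]}
    - {"offset":[-7.1,-14.5,0.3],"rot":[105.9,-38.5,-26.4]}
    - {"offset":[-7.1,-14.5,0.3],"rot":[105.9,-38.5,-26.4]}
    - {"offset":[-7.1,-14.5,0.3],"rot":[105.9,-38.5,-26.4]}

```text
time: 33.05
position: [0.4513, -0.1963, 0.1547]
tool_rot: [0.719, 0.337, 0.551, -0.257]
ft_force: [0.1, 0.2, -0.8]
grip_width: 0.0668
grip_force: 49.5
```

Run:
```python
from rig import vision,nets
from rows import *
from plan3 import *
k=dict(gz=.044,up=-.0086)
o=get_obs();print(o['grip_width'],o['ft_force'],o['position'])
for c in('scene','wrist','top'):
  vision.camera(c)
  for q in ('beaker','ball_0','jar_mouth','jar_pin','lid_notch','lid_grip'):print(c,q,[(np.round(d['centre'],3).tolist(),round(d['conf'],2)) for d in nets.spot_point(c,q)])
  print([(np.round(d['centre'],3).tolist(),round(d['conf'],2)) for d in nets.search_frame(c,'beaker')])
r,u,v,d=bf(15,50,1);w3=pose(15,50,1,g=np.array([.44,-.21,.033*np.sin(.262)+.004])+u*.044,**k)
print('pred bottom now',np.array(o['position'])-w3[0]+[.44,-.21,.0125])
rows([w3],8.2,42)
```

```text
0.06684609912997927 [ 0.10451904  0.16773229 -0.7590808 ] [ 0.45127942 -0.19627572  0.15474432]
scene beaker [([0.59, -0.218, 0.004], 0.95), ([0.438, -0.206, 0.108], 0.65)]
scene ball_0 []
scene jar_mouth [([0.347, 0.124, 0.069], 0.71), ([0.522, -0.009, 0.069], 0.68)]
scene jar_pin [([0.34, 0.085, 0.07], 0.81), ([0.487, -0.04, 0.07], 0.6)]
scene lid_notch [([0.49, 0.252, 0.004], 0.94)]
scene lid_grip [([0.69, 0.348, -0.0], 0.61), ([0.535, 0.247, 0.033], 0.56)]
[([0.437, -0.179, 0.173], 0.73), ([0.574, -0.202, 0.061], 0.59)]
wrist beaker [([0.438, -0.211, 0.107], 0.76)]
wrist ball_0 []
wrist jar_mouth [([0.351, 0.124, 0.071], 0.61), ([0.519, -0.007, 0.069], 0.6)]
wrist jar_pin [([0.482, -0.037, 0.07], 0.85), ([0.345, 0.085, 0.072], 0.79)]
wrist lid_notch [([0.494, 0.249, 0.01], 0.59)]
wrist lid_grip [([0.545, 0.252, 0.036], 0.79)]
[([0.432, -0.219, 0.179], 0.94), ([0.614, -0.194, 0.077], 0.88)]
top beaker [([0.59, -0.218, 0.002], 0.87), ([0.405, -0.021, -0.001], 0.7), ([0.44, -0.203, 0.111], 0.62)]
top ball_0 [([0.525, 0.014, 0.038], 0.58), ([0.539, -0.026, 0.019], 0.55), ([0.516, -0.014, 0.022], 0.51), ([0.498, -0.009, 0.027], 0.51), ([0.504, -0.033, 0.023], 0.48), ([0.547, 0.008, 0.019], 0.42), ([0.516, 0.01, 0.023], 0.38)]
top jar_mouth [([0.352, 0.124, 0.07], 0.66), ([0.525, -0.012, 0.071], 0.61)]
top jar_pin [([0.343, 0.086, 0.069], 0.72), ([0.486, -0.038, 0.068], 0.64)]
top lid_notch [([0.488, 0.252, 0.006], 0.84), ([0.704, 0.116, -0.003], 0.3)]
top lid_grip [([0.533, 0.25, 0.034], 0.94), ([0.54, 0.251, -0.003], 0.48)]
[([0.591, -0.23, 0.033], 0.72), ([0.45, -0.206, 0.132], 0.62)]
pred bottom now [ 0.44048237 -0.20914314  0.11364555]
t 34.25 3
{"offset":[-0.0, -0.0, -3.3],"rot":[-0.0, 0.0, 0.0]},
{"offset":[-0.0, -0.0, -6.7],"rot":[-0.0, 0.0, 0.0]},
{"offset":[-0.0, -0.0, -10.0],"rot":[-0.0, 0.0, 0.0]}
```

Request:
apply_moves:
  series:
    - {"offset":[0,0,-3.3],"rot":[0,0,0]}
    - {"offset":[0,0,-6.5],"rot":[0,0,0]}
    - {"offset":[0,0,-8.5],"rot":[0,0,0]}
    - {"offset":[0,0,-9.2],"rot":[0,0,0]}
    - {"offset":[0,0,-9.6],"rot":[0,0,0]}
    - {"offset":[0,0,-9.6],"rot":[0,0,0]}
    - {"offset":[0,0,-9.6],"rot":[0,0,0]}

```text
time: 34.95
position: [0.451, -0.1969, 0.0586]
tool_rot: [0.719, 0.335, 0.552, -0.257]
ft_force: [0.8, 0.1, -1.2]
grip_width: 0.0671
grip_force: 49.5
```

Request:
apply_moves:
  series:
    - {"offset":[0,0,-0.2],"rot":[0,0,0]}
    - {"offset":[0,0,-0.4],"rot":[0,0,0]}
    - {"offset":[0,0,-0.4],"rot":[0,0,0]}

```text
time: 35.25
position: [0.4509, -0.1969, 0.0538]
tool_rot: [0.719, 0.335, 0.552, -0.257]
ft_force: [-0.1, -0.4, -1.3]
grip_width: 0.0669
grip_force: 49.5
```

Not in contact yet, so I'll lower further with a weaker grip so the beaker can pivot upright.

Request:
apply_moves:
  newtons: 8
  series:
    - {"offset":[0,0,-0.2],"rot":[0,0,0]}
    - {"offset":[0,0,-0.4],"rot":[0,0,0]}
    - {"offset":[0,0,-0.6],"rot":[0,0,0]}
    - {"offset":[0,0,-0.6],"rot":[0,0,0]}

```text
time: 35.65
position: [0.4507, -0.1959, 0.05]
tool_rot: [0.717, 0.334, 0.554, -0.259]
ft_force: [-3.0, -1.3, 6.7]
grip_width: 0.0682
grip_force: 7.9
```

Request:
apply_moves:
  newtons: 4
  series:
    - {"offset":[0,0,-0.2],"rot":[0,0,0]}
    - {"offset":[0,0,-0.4],"rot":[0,0,0]}
    - {"offset":[0,0,-0.4],"rot":[0,0,0]}

```text
time: 35.95
position: [0.4502, -0.1953, 0.0457]
tool_rot: [0.717, 0.335, 0.553, -0.26]
ft_force: [-2.5, 1.2, 5.9]
grip_width: 0.0681
grip_force: 4.0
```

Run:
```python
from rig import vision,nets,get_obs
import numpy as np
o=get_obs();print(o['position'],o['ft_force'],o['grip_width'])
for c in('scene','wrist','top'):
  vision.camera(c)
  print(c,[(np.round(d['centre'],3).tolist(),round(d['conf'],2)) for d in nets.spot_point(c,'beaker')],[(np.round(d['centre'],3).tolist(),round(d['conf'],2)) for d in nets.search_frame(c,'beaker')])
```

```text
[ 0.45023127 -0.1952552   0.04569531] [-2.45253549  1.20214315  5.90450707] 0.06813272432606218
scene [([0.59, -0.218, 0.004], 0.98), ([0.435, -0.207, 0.004], 0.73)] [([0.574, -0.199, 0.062], 0.84), ([0.45, -0.175, 0.065], 0.75)]
wrist [([0.597, -0.222, 0.001], 0.83), ([0.44, -0.209, 0.004], 0.66), ([0.701, 0.121, 0.003], 0.38)] [([0.567, -0.23, 0.066], 0.96), ([0.431, -0.22, 0.075], 0.74)]
top [([0.587, -0.216, 0.004], 0.84), ([0.438, -0.204, 0.003], 0.81)] [([0.453, -0.204, 0.019], 0.82), ([0.594, -0.225, 0.033], 0.65)]
```

Request:
apply_moves:
  hand: 1
  series:
    - {"offset":[0,0,0],"rot":[0,0,0]}
    - {"offset":[0,0,0],"rot":[0,0,0]}
    - {"offset":[0,0,0],"rot":[0,0,0]}
    - {"offset":[0,0,0],"rot":[0,0,0]}
    - {"offset":[-0.6,-0.7,0.3],"rot":[0,0,0]}
    - {"offset":[-1.9,-2.2,0.8],"rot":[0,0,0]}
    - {"offset":[-4.3,-5.2,1.8],"rot":[0,0,0]}
    - {"offset":[-6.8,-8.1,2.9],"rot":[0,0,0]}
    - {"offset":[-8,-9.5,5],"rot":[0,0,0]}
    - {"offset":[-8,-9.5,9],"rot":[0,0,0]}
    - {"offset":[-8,-9.5,13],"rot":[0,0,0]}
    - {"offset":[-8,-9.5,15],"rot":[0,0,0]}
    - {"offset":[-8,-9.5,15],"rot":[0,0,0]}

```text
time: 37.7
position: [0.3705, -0.2927, 0.1959]
tool_rot: [0.719, 0.336, 0.551, -0.255]
ft_force: [0.6, 0.5, -0.9]
grip_width: 0.0867
grip_force: 0.0
```

```bash
cat > lid.py <<'E'
from rig import vision,nets
from rows import *
from plan3 import *
import sys
qs=['beaker','ball_0','jar_mouth','jar_pin','lid','lid_notch','lid_grip']
for c in sys.argv[1:]:
  vision.camera(c)
  for q in qs:print(c,q,[(np.round(d['centre'],3).tolist(),round(d['conf'],2)) for d in nets.spot_point(c,q)])
  print([(np.round(d['centre'],3).tolist(),round(d['conf'],2)) for d in nets.search_frame(c,'beaker')])
o=get_obs();print(o['time'],o['position'])
E
python3 lid.py scene wrist top
```

```text
scene beaker [([0.439, -0.207, -0.003], 0.96), ([0.587, -0.22, 0.006], 0.92)]
scene ball_0 []
scene jar_mouth [([0.35, 0.125, 0.067], 0.86), ([0.524, -0.013, 0.069], 0.67)]
scene jar_pin [([0.488, -0.037, 0.066], 0.81), ([0.338, 0.081, 0.072], 0.67)]
scene lid [([0.542, 0.252, 0.0], 0.88)]
scene lid_notch [([0.494, 0.253, 0.006], 0.86)]
scene lid_grip [([0.535, 0.252, 0.032], 0.55)]
[([0.431, -0.18, 0.051], 0.89), ([0.407, -0.045, 0.002], 0.6)]
wrist beaker [([0.437, -0.214, -0.001], 0.58), ([0.597, -0.219, -0.0], 0.56)]
wrist ball_0 [([0.527, 0.011, 0.035], 0.5)]
wrist jar_mouth [([0.353, 0.127, 0.07], 0.73), ([0.438, -0.212, -0.003], 0.51)]
wrist jar_pin [([0.342, 0.086, 0.07], 0.8), ([0.482, -0.037, 0.07], 0.77), ([0.525, -0.008, -0.003], 0.64), ([0.694, 0.348, 0.003], 0.21)]
wrist lid []
wrist lid_notch []
wrist lid_grip [([0.541, 0.252, 0.034], 0.98), ([0.481, -0.039, 0.071], 0.41)]
[([0.601, -0.216, 0.068], 0.88), ([0.435, -0.215, 0.056], 0.81)]
top beaker [([0.589, -0.219, 0.004], 0.59), ([0.441, -0.204, -0.002], 0.56), ([0.521, -0.014, -0.003], 0.38), ([0.536, 0.253, 0.036], 0.16)]
top ball_0 [([0.526, 0.012, 0.038], 0.58), ([0.514, -0.012, 0.022], 0.54), ([0.54, -0.027, 0.019], 0.41), ([0.506, -0.03, 0.023], 0.41), ([0.497, -0.011, 0.022], 0.39), ([0.545, 0.007, 0.018], 0.39), ([0.514, 0.009, 0.023], 0.38)]
top jar_mouth [([0.525, -0.011, 0.071], 0.82), ([0.352, 0.122, 0.07], 0.67)]
top jar_pin [([0.487, -0.039, 0.068], 0.84), ([0.342, 0.082, 0.068], 0.82), ([0.522, -0.011, -0.005], 0.52)]
top lid [([0.538, 0.25, -0.004], 0.7)]
top lid_notch [([0.494, 0.252, 0.003], 0.81)]
top lid_grip [([0.534, 0.252, 0.033], 0.61), ([0.528, 0.012, 0.037], 0.25), ([0.44, -0.208, 0.002], 0.22), ([0.692, 0.351, 0.002], 0.21)]
[([0.44, -0.216, 0.022], 0.73), ([0.592, -0.229, 0.032], 0.64)]
39.05 [ 0.37090565 -0.29181217  0.19378033]
```

Run:
```python
from rows import *
o=get_obs();q0=np.array(o['q']);x0=np.array(o['position']);r0=R.from_quat(o['tool_rot'])
dn=lambda yaw:R.from_euler('z',yaw,degrees=True)*R.from_matrix(np.array([[-1,0,0],[0,1,0],[0,0,-1.]]))
A=(np.array([.50,-.02,.26]),dn(0));q=q0
D=seg(q,x0,r0,*A,12);print(D);D2=seg(D[0],*A,np.array([.536,.2515,.14]),dn(0),6);print(D2)
print(seg(D[0],*A,A[0],dn(40),6))
rows([A],8.3,42)
```

```text
(array([-2.63473075e-01,  3.03828415e-01,  1.68355623e+00,  1.03440326e-11,
        1.15420801e+00, -1.83426940e+00]), np.float64(0.7046671031344365), np.float64(0.11558822258448065))
(array([ 2.50283898e-01,  5.78021425e-01,  1.58809956e+00, -9.66799959e-12,
        9.75471664e-01, -1.32051243e+00]), np.float64(0.7439662556553124), np.float64(0.09263251996409622))
(array([-2.63473075e-01,  3.03828416e-01,  1.68355623e+00, -2.80982220e-16,
        1.15420801e+00, -2.53240110e+00]), np.float64(0.3175988975926063), np.float64(0.116355284118411))
t 39.05 17
{"offset":[0.8, 1.6, 0.4],"rot":[-4.9, -2.3, 6.3]},
{"offset":[1.5, 3.2, 0.8],"rot":[-9.7, -4.5, 12.6]},
{"offset":[2.3, 4.8, 1.2],"rot":[-14.6, -6.8, 19.0]},
{"offset":[3.0, 6.4, 1.6],"rot":[-19.4, -9.1, 25.3]},
{"offset":[3.8, 8.0, 1.9],"rot":[-24.3, -11.3, 31.6]},
{"offset":[4.6, 9.6, 2.3],"rot":[-29.1, -13.6, 37.9]},
{"offset":[5.3, 11.2, 2.7],"rot":[-34.0, -15.8, 44.3]},
{"offset":[6.1, 12.8, 3.1],"rot":[-38.8, -18.1, 50.6]},
{"offset":[6.8, 14.4, 3.5],"rot":[-43.7, -20.4, 56.9]},
{"offset":[7.6, 16.0, 3.9],"rot":[-48.5, -22.6, 63.2]},
{"offset":[8.4, 17.6, 4.3],"rot":[-53.4, -24.9, 69.5]},
{"offset":[9.1, 19.2, 4.7],"rot":[-58.2, -27.2, 75.9]},
{"offset":[9.9, 20.8, 5.1],"rot":[-63.1, -29.4, 82.2]},
{"offset":[10.6, 22.4, 5.5],"rot":[-67.9, -31.7, 88.5]},
{"offset":[11.4, 24.0, 5.8],"rot":[-72.8, -33.9, 94.8]},
{"offset":[12.2, 25.6, 6.2],"rot":[-77.6, -36.2, 101.1]},
{"offset":[12.9, 27.2, 6.6],"rot":[-82.5, -38.5, 107.5]}
```

Request:
apply_moves:
  series:
    - {"offset":[0.8,1.6,0.9],"rot":[-4.9,-2.3,6.3]}
    - {"offset":[1.5,3.2,1.8],"rot":[-9.7,-4.5,12.6]}
    - {"offset":[2.3,4.8,2.7],"rot":[-14.6,-6.8,19]}
    - {"offset":[3,6.4,3.5],"rot":[-19.4,-9.1,25.3]}
    - {"offset":[3.8,8,4],"rot":[-24.3,-11.3,31.6]}
    - {"offset":[4.6,9.6,4.3],"rot":[-29.1,-13.6,37.9]}
    - {"offset":[5.3,11.2,4.5],"rot":[-34,-15.8,44.3]}
    - {"offset":[6.1,12.8,4.7],"rot":[-38.8,-18.1,50.6]}
    - {"offset":[6.8,14.4,4.9],"rot":[-43.7,-20.4,56.9]}
    - {"offset":[7.6,16,5.1],"rot":[-48.5,-22.6,63.2]}
    - {"offset":[8.4,17.6,5.3],"rot":[-53.4,-24.9,69.5]}
    - {"offset":[9.1,19.2,5.5],"rot":[-58.2,-27.2,75.9]}
    - {"offset":[9.9,20.8,5.7],"rot":[-63.1,-29.4,82.2]}
    - {"offset":[10.6,22.4,5.9],"rot":[-67.9,-31.7,88.5]}
    - {"offset":[11.4,24,6.1],"rot":[-72.8,-33.9,94.8]}
    - {"offset":[12.2,25.6,6.3],"rot":[-77.6,-36.2,101.1]}
    - {"offset":[12.9,27.2,6.6],"rot":[-82.5,-38.5,107.5]}
    - {"offset":[12.9,27.2,6.6],"rot":[-82.5,-38.5,107.5]}
    - {"offset":[12.9,27.2,6.6],"rot":[-82.5,-38.5,107.5]}

```text
time: 40.95
position: [0.4994, -0.0189, 0.2598]
tool_rot: [-0.001, 1.0, 0.0, -0.0]
ft_force: [-0.3, -0.6, 0.1]
grip_width: 0.0872
grip_force: 0.0
```

```bash
cat > circ.py <<'E'
from rig import vision
from plan import *
import cv2
def cal(c): 
    c=vision.calibration(c);return [np.array(c[k]) for k in('K','R','t')]
def unwarp(im,k,cx,cy,z,half=.08,s=.0005):
    """rectify the horizontal plane z round (cx,cy) to s m per px: col=+x, row=+y"""
    K,Rc,t=k;n=int(2*half/s);g=np.arange(n)*s-half
    X,Y=np.meshgrid(cx+g,cy+g);P=K@(Rc@np.stack([X.ravel(),Y.ravel(),np.full(X.size,z)])+t[:,None])
    u=(P[:2]/P[2]).reshape(2,n,n).astype(np.float32)
    return cv2.remap(im,u[0],u[1],cv2.INTER_LINEAR)
E
python3 - <<'E'
from circ import *
from rig import get_obs,nets
o=get_obs();print(o['time'],o['position'])
for c in('wrist','top'):
  k=cal(c);im=vision.camera(c);k=cal(c);cx,cy=.523,-.011
  U=unwarp(im,k,cx,cy,.070);cv2.imwrite(f'pics/raw_u_{c}.png',cv2.cvtColor(U,cv2.COLOR_RGB2BGR))
  g=cv2.GaussianBlur(cv2.cvtColor(U,cv2.COLOR_RGB2GRAY),(5,5),0)
  for R0,R1 in ((102,114),(66,78)):
    h=cv2.HoughCircles(g,cv2.HOUGH_GRADIENT,1.0,40,param1=80,param2=15,minRadius=R0,maxRadius=R1)
    if h is not None: print(c,[(round(cx-.08+a*.0005,4),round(cy-.08+b*.0005,4),round(r*.5,1)) for a,b,r in h[0][:3]])
  # brass pin foot: yellow pixels, on plane of the pin's mid height 0.076
  U=unwarp(im,k,cx,cy,.076);hsv=cv2.cvtColor(U,cv2.COLOR_RGB2HSV);m=(hsv[...,0]>12)&(hsv[...,0]<32)&(hsv[...,1]>90)&(hsv[...,2]>90)
  yy,xx=np.nonzero(m);x=cx-.08+xx*.0005;y=cy-.08+yy*.0005;ok=np.hypot(x-cx,y-cy)<.056;print('pin',c,ok.sum(),x[ok].mean().round(4),y[ok].mean().round(4))
  for q in('jar_mouth','jar_pin','jar','ball_0'):print(q,[(np.round(d['centre'],3).tolist(),round(d['conf'],2)) for d in nets.spot_point(c,q)])
  k=cal(c);cx,cy=.536,.2515
  if c=='top':
    U=unwarp(im,k,cx,cy,.020);g=cv2.GaussianBlur(cv2.cvtColor(U,cv2.COLOR_RGB2GRAY),(5,5),0);cv2.imwrite('pics/raw_u_lid.png',g)
    h=cv2.HoughCircles(g,cv2.HOUGH_GRADIENT,1.0,40,param1=80,param2=15,minRadius=102,maxRadius=114);print('lid',[(round(cx-.08+a*.0005,4),round(cy-.08+b*.0005,4),round(r*.5,1)) for a,b,r in h[0][:3]])
E
```

```text
40.95 [ 0.49935732 -0.01891211  0.25978958]
wrist [(np.float32(0.5217), np.float32(-0.0152), np.float32(54.0))]
wrist [(np.float32(0.5212), np.float32(-0.0142), np.float32(35.8))]
pin wrist 209 0.4833 -0.0373
jar_mouth [([0.52, -0.01, 0.066], 0.88), ([0.526, 0.012, 0.036], 0.65), ([0.35, 0.123, 0.073], 0.64)]
jar_pin [([0.34, 0.085, 0.068], 0.82), ([0.482, -0.037, 0.069], 0.74), ([0.495, 0.253, 0.009], 0.73)]
jar [([0.349, 0.12, 0.001], 0.61)]
ball_0 [([0.541, -0.033, 0.019], 0.72), ([0.509, 0.009, 0.02], 0.68), ([0.504, -0.034, 0.021], 0.61), ([0.527, 0.013, 0.036], 0.53), ([0.518, -0.014, 0.018], 0.47), ([0.546, 0.003, 0.024], 0.45), ([0.495, -0.012, 0.02], 0.44), ([0.524, -0.015, -0.006], 0.44), ([0.54, 0.25, 0.002], 0.29)]
pin top 1 0.4685 0.0015
jar_mouth [([0.348, 0.125, 0.069], 0.74)]
jar_pin [([0.346, 0.086, 0.068], 0.92), ([0.704, 0.117, -0.002], 0.61)]
jar [([0.348, 0.119, -0.005], 0.56)]
ball_0 []
lid [(np.float32(0.5378), np.float32(0.2508), np.float32(53.9))]
```

Request:
apply_moves:
  series:
    - {"offset":[0.2,4,0],"rot":[0,0,0]}
    - {"offset":[0.5,8,-0.5],"rot":[0,0,0]}
    - {"offset":[0.8,12.5,-1.5],"rot":[0,0,0]}
    - {"offset":[1,17,-2.5],"rot":[0,0,0]}
    - {"offset":[1.3,21,-3.5],"rot":[0,0,0]}
    - {"offset":[1.5,24.5,-4.5],"rot":[0,0,0]}
    - {"offset":[1.6,26.6,-5],"rot":[0,0,0]}
    - {"offset":[1.6,26.6,-5],"rot":[0,0,0]}
    - {"offset":[1.6,26.6,-5],"rot":[0,0,0]}
    - {"offset":[1.6,26.6,-5],"rot":[0,0,0]}

```text
time: 42.45
position: [0.5161, 0.2451, 0.21]
tool_rot: [0.0, 1.0, -0.0, 0.0]
ft_force: [0.4, -0.7, -0.5]
grip_width: 0.0871
grip_force: 0.0
```

Run:
```python
from circ import *
from rig import get_obs,nets
o=get_obs();print(o['time'],o['position'],o['tool_rot'])
im=vision.camera('wrist');k=cal('wrist');cx,cy=.537,.251
U=unwarp(im,k,cx,cy,.020);cv2.imwrite('pics/raw_u_lid.png',cv2.cvtColor(U,cv2.COLOR_RGB2BGR))
gr=cv2.cvtColor(U,cv2.COLOR_RGB2GRAY);g=cv2.GaussianBlur(gr,(5,5),0)
h=cv2.HoughCircles(g,cv2.HOUGH_GRADIENT,1.0,40,param1=80,param2=15,minRadius=102,maxRadius=114);print('lid',[(round(cx-.08+a*.0005,4),round(cy-.08+b*.0005,4),round(r*.5,1)) for a,b,r in h[0][:3]])
a,b,_=h[0][0]
# notch: dark pixels in the annulus 42..52 mm, plus bar: dark pixels on plane z=.05 
n=np.arange(len(g));X,Y=np.meshgrid(n-a,n-b);rr=np.hypot(X,Y)*.5;ph=np.degrees(np.arctan2(Y,X))
m=(rr>42)&(rr<52);pr=[np.median(g[m&(np.abs((ph-p+180)%360-180)<1.5)]) for p in range(-180,180,3)]
print([(p,int(v)) for p,v in zip(range(-180,180,3),pr) if v<np.median(pr)*.7])
U5=unwarp(im,k,cx,cy,.050);g5=cv2.cvtColor(U5,cv2.COLOR_RGB2GRAY);mm=(g5<60)&(np.hypot(X,Y)*.5<40)
pts=np.argwhere(mm)[:,::-1].astype(np.float32);r=cv2.minAreaRect(pts);print('bar',cx-.08+r[0][0]*.0005,cy-.08+r[0][1]*.0005,np.array(r[1])*.5,r[2])
for q in('lid','lid_notch','lid_grip'):print(q,[(np.round(d['centre'],3).tolist(),round(d['conf'],2)) for d in nets.spot_point('wrist',q)])
```

```text
42.45 [0.51611798 0.24514752 0.20999969] [ 1.60851241e-04  9.99999914e-01 -3.36905260e-04  1.82264440e-04]
lid [(np.float32(0.5378), np.float32(0.2512), np.float32(53.6))]
[(-180, 100), (-177, 98), (-174, 95), (-171, 93), (168, 96), (171, 81), (174, 99), (177, 100)]
bar 0.5342499923706054 0.25074999237060547 [63.49999237 21.49999619] -0.0
lid [([0.538, 0.255, -0.0], 0.88)]
lid_notch [([0.496, 0.252, 0.011], 0.58)]
lid_grip [([0.541, 0.251, 0.036], 0.69)]
```

Request:
apply_moves:
  series:
    - {"offset":[1,0.3,-4],"rot":[0,0,0]}
    - {"offset":[2.1,0.6,-8],"rot":[0,0,0]}
    - {"offset":[2.1,0.6,-12],"rot":[0,0,0]}
    - {"offset":[2.1,0.6,-15],"rot":[0,0,0]}
    - {"offset":[2.1,0.6,-16.2],"rot":[0,0,0]}
    - {"offset":[2.1,0.6,-16.6],"rot":[0,0,0]}
    - {"offset":[2.1,0.6,-16.6],"rot":[0,0,0]}
    - {"offset":[2.1,0.6,-16.6],"rot":[0,0,0]}

```text
time: 43.45
position: [0.5383, 0.2525, 0.0455]
tool_rot: [-0.0, 1.0, 0.0, 0.002]
ft_force: [0.0, -0.0, 0.6]
grip_width: 0.0869
grip_force: 0.0
```

Request:
apply_moves:
  hand: 0.1
  newtons: 35
  series:
    - {"offset":[0,0,0],"rot":[0,0,0]}
    - {"offset":[0,0,0],"rot":[0,0,0]}
    - {"offset":[0,0,0],"rot":[0,0,0]}
    - {"offset":[0,0,0],"rot":[0,0,0]}
    - {"offset":[0,0,0],"rot":[0,0,0]}
    - {"offset":[0,0,0],"rot":[0,0,0]}
    - {"offset":[0,0,0],"rot":[0,0,0]}
    - {"offset":[0,0,0],"rot":[0,0,0]}

```text
time: 44.25
position: [0.5369, 0.2522, 0.0437]
tool_rot: [-0.0, 1.0, -0.0, 0.0]
ft_force: [-0.9, 0.3, -1.0]
grip_width: 0.0311
grip_force: 0.0
```

Run:
```python
from circ import *
from rig import get_obs,nets
o=get_obs();print(o['time'],o['position'],o['tool_rot'],o['grip_width'])
im=vision.camera('top');k=cal('top');cx,cy=.523,-.011
U=unwarp(im,k,cx,cy,.070);g=cv2.GaussianBlur(cv2.cvtColor(U,cv2.COLOR_RGB2GRAY),(5,5),0)
for R0,R1 in ((102,114),(66,78)):
  for p2 in (15,8):
    h=cv2.HoughCircles(g,cv2.HOUGH_GRADIENT,1.0,40,param1=60,param2=p2,minRadius=R0,maxRadius=R1)
    if h is not None: print([(round(cx-.08+a*.0005,4),round(cy-.08+b*.0005,4),round(r*.5,1)) for a,b,r in h[0][:3]]);break
U=unwarp(im,k,cx,cy,.080);hsv=cv2.cvtColor(U,cv2.COLOR_RGB2HSV);n=len(U);gx=np.arange(n)*.0005-.08;X,Y=np.meshgrid(gx,gx);rr=np.hypot(X,Y)
m=(hsv[...,0]>10)&(hsv[...,0]<35)&(hsv[...,1]>70)&(rr>.036)&(rr<.054);print('pin',m.sum(),(cx+X[m]).mean(),(cy+Y[m]).mean())
print([(np.round(d['centre'],3).tolist(),round(d['conf'],2)) for d in nets.spot_point('top','beaker')])
```

```text
44.25 [0.53687224 0.25218509 0.04366801] [-3.34883456e-04  9.99999933e-01 -1.48685433e-04  4.96427627e-06] 0.031148420326268276
[(np.float32(0.5208), np.float32(-0.0132), np.float32(54.0))]
[(np.float32(0.5217), np.float32(-0.0127), np.float32(36.4))]
pin 97 0.4829845360824742 -0.03862886597938145
[([0.439, -0.208, -0.0], 0.86), ([0.593, -0.217, 0.0], 0.79), ([0.515, 0.01, 0.022], 0.74)]
```

Request:
apply_moves:
  newtons: 40
  series:
    - {"offset":[0,0,0],"rot":[0,0,0]}
    - {"offset":[0,0,0],"rot":[0,0,0]}
    - {"offset":[0,0,0],"rot":[0,0,0]}
    - {"offset":[0,0,0.5],"rot":[0,0,0]}
    - {"offset":[0,0,2],"rot":[0,0,0]}
    - {"offset":[0,0,5],"rot":[0,0,0]}
    - {"offset":[0,0,9],"rot":[0,0,0]}
    - {"offset":[0,0,12],"rot":[0,0,0]}
    - {"offset":[0,0,13],"rot":[0,0,0]}
    - {"offset":[0,0,13],"rot":[0,0,0]}
    - {"offset":[0,0,13],"rot":[0,0,0]}

```text
time: 45.45
position: [0.536, 0.252, 0.1731]
tool_rot: [-0.0, 1.0, -0.0, -0.001]
ft_force: [-0.5, -0.2, -0.3]
grip_width: 0.0087
grip_force: 0.0
```

Run:
```python
from rows import *
o=get_obs();print(o['grip_width'],o['grip_force'],o['ft_force'],o['position'])
dn=lambda yaw:R.from_euler('z',yaw,degrees=True)*R.from_matrix(np.array([[-1,0,0],[0,1,0],[0,0,-1.]]))
rows([(np.array([.5205,-.0143,.17]),dn(32))],8.3,33)
```

```text
0.00868187355234752 0.0 [-0.46468828 -0.18425571 -0.33043755] [0.53604545 0.25196419 0.1730802 ]
t 45.45 9
{"offset":[-0.2, -3.0, -0.0],"rot":[0.0, -0.0, 3.6]},
{"offset":[-0.3, -5.9, -0.1],"rot":[0.0, -0.0, 7.1]},
{"offset":[-0.5, -8.9, -0.1],"rot":[0.0, -0.0, 10.7]},
{"offset":[-0.7, -11.8, -0.1],"rot":[0.0, -0.0, 14.2]},
{"offset":[-0.9, -14.8, -0.2],"rot":[0.0, -0.0, 17.8]},
{"offset":[-1.0, -17.8, -0.2],"rot":[0.0, -0.0, 21.3]},
{"offset":[-1.2, -20.7, -0.2],"rot":[0.0, -0.1, 24.9]},
{"offset":[-1.4, -23.7, -0.3],"rot":[0.1, -0.1, 28.4]},
{"offset":[-1.6, -26.6, -0.3],"rot":[0.1, -0.1, 32.0]}
```

The fingers closed above the bar and the lid is still on the bench. The pads evidently sit further back than stated, so I'll go down again with a force check.

Request:
apply_moves:
  hand: 0.6
  series:
    - {"offset":[0.1,0,-4.5],"rot":[0,0,0]}
    - {"offset":[0.1,0,-8],"rot":[0,0,0]}
    - {"offset":[0.1,0,-9],"rot":[0,0,0]}
    - {"offset":[0.1,0,-9],"rot":[0,0,0]}
    - {"offset":[0.1,0,-9],"rot":[0,0,0]}
    - {"offset":[0.1,0,-11],"rot":[0,0,0]}
    - {"offset":[0.1,0,-12.7],"rot":[0,0,0]}
    - {"offset":[0.1,0,-13],"rot":[0,0,0]}
    - {"offset":[0.1,0,-13.2],"rot":[0,0,0]}
    - {"offset":[0.1,0,-13.4],"rot":[0,0,0]}
    - {"offset":[0.1,0,-13.4],"rot":[0,0,0]}

```text
time: 46.55
position: [0.5386, 0.2524, 0.0407]
tool_rot: [-0.0, 1.0, 0.0, 0.001]
ft_force: [0.3, -0.1, -0.2]
grip_width: 0.052
grip_force: 0.0
```

Run:
```python
from circ import *
from rig import get_obs,nets
o=get_obs();print(o['time'],o['position'],o['ft_force'],o['grip_width'])
vision.camera('scene')
print([[(np.round(d['centre'],3).tolist(),round(d['conf'],2)) for d in nets.spot_point('scene',q)] for q in ('lid','lid_grip')])
```

```text
46.55 [0.53860678 0.25239637 0.04065676] [ 0.27827558 -0.14353506 -0.24469926] 0.05203189937799122
[[([0.541, 0.253, -0.001], 0.57), ([0.54, 0.251, 0.034], 0.45)], [([0.535, 0.25, 0.035], 0.87)]]
```

Request:
apply_moves:
  series:
    - {"offset":[0,0,-0.4],"rot":[0,0,0]}
    - {"offset":[0,0,-0.7],"rot":[0,0,0]}
    - {"offset":[0,0,-0.7],"rot":[0,0,0]}

```text
time: 47.0
position: [0.5374, 0.2521, 0.0321]
tool_rot: [-0.0, 1.0, -0.0, -0.001]
ft_force: [-1.6, 1.2, 0.8]
grip_width: 0.0524
grip_force: 0.0
```

Request:
apply_moves:
  series:
    - {"offset":[0,0,-0.3],"rot":[0,0,0]}
    - {"offset":[0,0,-0.6],"rot":[0,0,0]}
    - {"offset":[0,0,-0.6],"rot":[0,0,0]}

```text
time: 47.3
position: [0.5376, 0.2521, 0.0262]
tool_rot: [-0.0, 1.0, -0.0, -0.0]
ft_force: [-0.8, -0.7, -0.5]
grip_width: 0.0522
grip_force: 0.0
```

Request:
apply_moves:
  hand: 0.1
  newtons: 40
  series:
    - {"offset":[0,0,0],"rot":[0,0,0]}
    - {"offset":[0,0,0],"rot":[0,0,0]}
    - {"offset":[0,0,0],"rot":[0,0,0]}
    - {"offset":[0,0,0],"rot":[0,0,0]}
    - {"offset":[0,0,0],"rot":[0,0,0]}
    - {"offset":[0,0,0],"rot":[0,0,0]}

```text
time: 47.9
position: [0.538, 0.252, 0.0269]
tool_rot: [-0.0, 1.0, -0.0, 0.0]
ft_force: [0.2, -1.6, -0.2]
grip_width: 0.0235
grip_force: 40.0
```

Request:
apply_moves:
  series:
    - {"offset":[0,0,0.5],"rot":[0,0,0]}
    - {"offset":[0,0,2],"rot":[0,0,0]}
    - {"offset":[0,0,5],"rot":[0,0,0]}
    - {"offset":[0,0,9],"rot":[0,0,0]}
    - {"offset":[0,0,12],"rot":[0,0,0]}
    - {"offset":[0,0,13],"rot":[0,0,0]}
    - {"offset":[0,0,13],"rot":[0,0,0]}
    - {"offset":[0,0,13],"rot":[0,0,0]}

```text
time: 48.7
position: [0.5366, 0.2519, 0.1556]
tool_rot: [-0.0, 1.0, -0.0, -0.001]
ft_force: [-0.4, -0.1, -3.2]
grip_width: 0.0236
grip_force: 40.0
```

Run:
```python
from rows import *
o=get_obs();print(o['time'],o['grip_width'],o['grip_force'],o['ft_force'],o['position'])
dn=lambda yaw:R.from_euler('z',yaw,degrees=True)*R.from_matrix(np.array([[-1,0,0],[0,1,0],[0,0,-1.]]))
rows([(np.array([.5213,-.0138,.15]),dn(32))],8.3,33)
```

```text
48.7 0.02361415784660349 39.95761692523956 [-0.4180509  -0.08148051 -3.23411192] [0.53658837 0.25191273 0.15564009]
t 48.7 9
{"offset":[-0.2, -3.0, -0.1],"rot":[0.0, -0.0, 3.6]},
{"offset":[-0.3, -5.9, -0.1],"rot":[0.0, -0.0, 7.1]},
{"offset":[-0.5, -8.9, -0.2],"rot":[0.0, -0.0, 10.7]},
{"offset":[-0.7, -11.8, -0.3],"rot":[0.0, -0.1, 14.2]},
{"offset":[-0.8, -14.8, -0.3],"rot":[0.0, -0.1, 17.8]},
{"offset":[-1.0, -17.7, -0.4],"rot":[0.1, -0.1, 21.3]},
{"offset":[-1.2, -20.7, -0.4],"rot":[0.1, -0.1, 24.9]},
{"offset":[-1.4, -23.6, -0.5],"rot":[0.1, -0.1, 28.4]},
{"offset":[-1.5, -26.6, -0.6],"rot":[0.1, -0.1, 32.0]}
```

Request:
apply_moves:
  series:
    - {"offset":[-0.2,-3.0,0],"rot":[0,0,3.6]}
    - {"offset":[-0.3,-5.9,0],"rot":[0,0,7.1]}
    - {"offset":[-0.5,-8.9,0],"rot":[0,0,10.7]}
    - {"offset":[-0.7,-11.8,0],"rot":[0,0,14.2]}
    - {"offset":[-0.8,-14.8,0],"rot":[0,0,17.8]}
    - {"offset":[-1.0,-17.7,0],"rot":[0,0,21.3]}
    - {"offset":[-1.2,-20.7,0],"rot":[0,0,24.9]}
    - {"offset":[-1.4,-23.6,0],"rot":[0,0,28.4]}
    - {"offset":[-1.5,-26.0,0],"rot":[0,0,31]}
    - {"offset":[-1.5,-26.6,0],"rot":[0,0,32]}
    - {"offset":[-1.5,-26.6,-1],"rot":[0,0,32]}
    - {"offset":[-1.5,-26.6,-2],"rot":[0,0,32]}
    - {"offset":[-1.5,-26.6,-2],"rot":[0,0,32]}
    - {"offset":[-1.5,-26.6,-2],"rot":[0,0,32]}

```text
time: 50.1
position: [0.5222, -0.0126, 0.1358]
tool_rot: [-0.277, 0.961, 0.001, -0.001]
ft_force: [0.1, -0.4, -3.8]
grip_width: 0.024
grip_force: 40.0
```

Run:
```python
from rows import *
from circ import *
from rig import nets
o=get_obs();print(o['time'],o['grip_width'],o['ft_force'],o['position'])
for c in ('scene','wrist'):
  im=vision.camera(c);cv2.imwrite(f'pics/raw_l_{c}.png',cv2.cvtColor(im,cv2.COLOR_RGB2BGR))
  for q in ('lid','lid_notch','jar_pin','jar'):print(c,q,[(np.round(d['centre'],3).tolist(),round(d['conf'],2)) for d in nets.spot_point(c,q)][:3])
dn=lambda yaw:R.from_euler('z',yaw,degrees=True)*R.from_matrix(np.array([[-1,0,0],[0,1,0],[0,0,-1.]]))
o=get_obs();print(o['position'],(dn(32)*R.from_quat(o['tool_rot']).inv()).as_rotvec(degrees=True))
```

```text
50.1 0.024025486448008705 [ 0.10932793 -0.3877502  -3.8277928 ] [ 0.52219376 -0.01261995  0.13578541]
scene lid [([0.524, -0.012, 0.111], 0.81)]
scene lid_notch [([0.484, -0.035, 0.117], 0.98), ([0.52, -0.014, 0.138], 0.28)]
scene jar_pin [([0.485, -0.04, 0.067], 0.77), ([0.338, 0.082, 0.071], 0.6)]
scene jar [([0.348, 0.132, -0.001], 0.7), ([0.524, -0.011, 0.002], 0.62)]
wrist lid [([0.523, -0.012, 0.109], 0.9)]
wrist lid_notch [([0.488, -0.04, 0.122], 0.61)]
wrist jar_pin [([0.346, 0.084, 0.068], 0.76), ([0.481, -0.038, 0.07], 0.62)]
wrist jar [([0.35, 0.122, 0.001], 0.67)]
[ 0.52296758 -0.01381707  0.13694181] [ 0.01401173  0.03382822 -0.03819859]
```

Request:
apply_moves:
  series:
    - {"offset":[-0.1,0,-1],"rot":[0,0,0]}
    - {"offset":[-0.1,0,-2],"rot":[0,0,0]}
    - {"offset":[-0.1,0,-3],"rot":[0,0,0]}
    - {"offset":[-0.1,0,-3.5],"rot":[0,0,0]}
    - {"offset":[-0.1,0,-3.5],"rot":[0,0,0]}
    - {"offset":[-0.1,0,-3.8],"rot":[0,0,0]}
    - {"offset":[-0.1,0,-3.8],"rot":[0,0,0]}

```text
time: 51.3
position: [0.522, -0.0138, 0.0986]
tool_rot: [-0.276, 0.961, -0.0, 0.0]
ft_force: [0.0, -0.8, -2.8]
grip_width: 0.0236
grip_force: 40.0
```

Request:
apply_moves:
  series:
    - {"offset":[0,0,-0.2],"rot":[0,0,0]}
    - {"offset":[0,0,-0.4],"rot":[0,0,0]}
    - {"offset":[0,0,-0.4],"rot":[0,0,0]}

```text
time: 51.6
position: [0.5218, -0.0138, 0.0947]
tool_rot: [-0.276, 0.961, -0.0, 0.0]
ft_force: [-0.5, -0.1, -5.4]
grip_width: 0.0237
grip_force: 40.0
```

Request:
apply_moves:
  series:
    - {"offset":[0,0,-0.2],"rot":[0,0,0]}
    - {"offset":[0,0,-0.4],"rot":[0,0,0]}
    - {"offset":[0,0,-0.4],"rot":[0,0,0]}

```text
time: 51.9
position: [0.5217, -0.0137, 0.0905]
tool_rot: [-0.276, 0.961, 0.0, -0.0]
ft_force: [-0.6, 0.6, -3.5]
grip_width: 0.0239
grip_force: 40.0
```

Request:
apply_moves:
  series:
    - {"offset":[0,0,-0.1],"rot":[0,0,0]}
    - {"offset":[0,0,-0.2],"rot":[0,0,0]}
    - {"offset":[0,0,-0.2],"rot":[0,0,0]}

```text
time: 52.2
position: [0.522, -0.0138, 0.0888]
tool_rot: [-0.276, 0.961, -0.0, 0.0]
ft_force: [-0.3, -0.1, -3.4]
grip_width: 0.0237
grip_force: 40.0
```

Request:
apply_moves:
  series:
    - {"offset":[0,0,-0.1],"rot":[0,0,0]}
    - {"offset":[0,0,-0.15],"rot":[0,0,0]}
    - {"offset":[0,0,-0.15],"rot":[0,0,0]}

```text
time: 52.5
position: [0.522, -0.0138, 0.0888]
tool_rot: [-0.276, 0.961, -0.0, 0.0]
ft_force: [-2.8, -0.4, 8.8]
grip_width: 0.0236
grip_force: 40.0
```

Contact: the lid is seated. Now I'll release and retreat straight up.

Request:
apply_moves:
  hand: 0.7
  series:
    - {"offset":[0,0,0.05],"rot":[0,0,0]}
    - {"offset":[0,0,0.1],"rot":[0,0,0]}
    - {"offset":[0,0,0.1],"rot":[0,0,0]}
    - {"offset":[0,0,0.1],"rot":[0,0,0]}
    - {"offset":[0,0,0.1],"rot":[0,0,0]}
    - {"offset":[0,0,1],"rot":[0,0,0]}
    - {"offset":[0,0,4],"rot":[0,0,0]}
    - {"offset":[0,0,8],"rot":[0,0,0]}
    - {"offset":[-2,0,12],"rot":[0,0,0]}
    - {"offset":[-5,0,15],"rot":[0,0,0]}
    - {"offset":[-5,0,15],"rot":[0,0,0]}

```text
time: 53.6
position: [0.4707, -0.0136, 0.2413]
tool_rot: [-0.276, 0.961, -0.002, 0.002]
ft_force: [0.2, -0.8, -0.6]
grip_width: 0.0607
grip_force: 0.0
```

Run:
```python
from rows import *
from circ import *
from rig import nets
o=get_obs();print(o['time'],o['grip_width'],o['ft_force'],o['position'])
for c in ('scene','wrist'):
  im=vision.camera(c);cv2.imwrite(f'pics/raw_f_{c}.png',cv2.cvtColor(im,cv2.COLOR_RGB2BGR))
  for q in ('lid','lid_notch','jar_pin','beaker','timer','tape_roll','forceps'):print(c,q,[(np.round(d['centre'],3).tolist(),round(d['conf'],2)) for d in nets.spot_point(c,q)][:3])
k=cal('wrist');cx,cy=.5215,-.0138
for z,lo,hi in ((.082,102,114),(.070,102,114)):
  U=unwarp(im,k,cx,cy,z);g=cv2.GaussianBlur(cv2.cvtColor(U,cv2.COLOR_RGB2GRAY),(5,5),0)
  h=cv2.HoughCircles(g,cv2.HOUGH_GRADIENT,1.0,40,param1=80,param2=12,minRadius=lo,maxRadius=hi)
  if h is not None: print(z,[(round(cx-.08+a*.0005,4),round(cy-.08+b*.0005,4),round(r*.5,1)) for a,b,r in h[0][:2]])
U=unwarp(im,k,cx,cy,.080);hsv=cv2.cvtColor(U,cv2.COLOR_RGB2HSV);gx=np.arange(len(U))*.0005-.08;X,Y=np.meshgrid(gx,gx);rr=np.hypot(X,Y)
m=(hsv[...,0]>12)&(hsv[...,0]<32)&(hsv[...,1]>90)&(hsv[...,2]>80)&(rr<.056);print('pin px',m.sum(),(cx+X[m]).mean() if m.any() else None,(cy+Y[m]).mean() if m.any() else None)
```

```text
53.6 0.06069671798702922 [ 0.18367233 -0.80877009 -0.60894972] [ 0.47069481 -0.01360621  0.24130613]
scene lid [([0.526, -0.016, 0.065], 0.76)]
scene lid_notch [([0.484, -0.04, 0.07], 0.7)]
scene jar_pin [([0.483, -0.042, 0.066], 0.84), ([0.341, 0.083, 0.072], 0.8), ([0.523, -0.016, 0.062], 0.63)]
scene beaker [([0.589, -0.22, 0.005], 0.9), ([0.439, -0.209, -0.0], 0.75)]
scene timer [([0.703, 0.122, -0.002], 0.72)]
scene tape_roll [([0.693, 0.35, 0.003], 0.89)]
scene forceps [([0.403, -0.017, -0.004], 0.44)]
wrist lid [([0.522, -0.012, 0.062], 0.6)]
wrist lid_notch [([0.486, -0.039, 0.071], 0.92)]
wrist jar_pin [([0.343, 0.086, 0.07], 0.68), ([0.484, -0.035, 0.068], 0.61), ([0.488, -0.036, 0.071], 0.55)]
wrist beaker [([0.441, -0.213, -0.002], 0.69), ([0.595, -0.22, -0.002], 0.59)]
wrist timer []
wrist tape_roll []
wrist forceps [([0.405, -0.016, -0.003], 0.96)]
0.082 [(np.float32(0.5222), np.float32(-0.014), np.float32(54.0))]
0.07 [(np.float32(0.5258), np.float32(-0.012), np.float32(55.0))]
pin px 219 0.4836050228310501 -0.03943698630136987
```

```bash
python3 -c "
from rig import hand_in
print(hand_in())"
```

```text
the job is handed in; nothing more can be done
None
```

The job is handed in at about 54 s: all seven balls read as in the jar before lidding, the lid reads fully down with its notch over the pin, and the beaker stands upright and empty, although it slipped from the gripper once (no balls lost) and I regrasped it before pouring.

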